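# Index the square blank under the marking nozzle and latch the table

## Task

The square blank is marked next: turn the index table the shorter way round until the square blank has clicked in at the pointer in front of the black fume nozzle. Then lock the table with its draw latch: flip the wire bail over so that it drops behind the hook of the table arm that now points at the latch, and press the latch lever down past centre so that it stays down by itself. Do not force anything, leave the blanks lying in their nests, and leave the loose things around where they are.

Things in the scene. Friction and masses are not known exactly. Their poses are not given: they have to be found in the camera images.
- dial (a joint): Angle turned by the index table, a dial on an upright axis that turns without end; 0 at the start, grows anticlockwise seen from above. A spring roller holds it in seven notches, at each multiple of 0.898 rad, each with one nest at the pointer; about 0.5 N m lifts it out, and from 6/10 of the way it snaps into the next notch by itself. It starts in a notch.
- centre (a point): Centre of the dial's top face, on its axis, 75 mm above the work surface; fixed to the bolted-down base. x axis: to the nozzle and pointer; z up. The dial is dark, 144 mm across, 12 mm thick. Seven nests with black collars, 3.5 mm high, stand every 51.4 degrees round it, 50 mm from the axis. Outside the rim the base's foot (85 mm radius) lies 53 mm below this point.
- first_hook (a point): Middle of the hook of one arm (at the start the first one anticlockwise of the nozzle), at the height of the dial's top, 104 mm from the axis. Seven flat radial arms, half-way between the nests, 14 mm wide, 12 mm thick, flush with the dial's top, reach to 112 mm from the axis; each ends in a steel hook, 14 mm wide, 10 mm high, 100 to 109 mm from the axis. Push an arm sideways to turn the dial.
- mark_point (a point): The marking position, fixed to the base: 50 mm from the axis towards the nozzle, 5 mm above the dial's top face, where the middle of the square blank must come. With the dial in a notch the arms stand at 25.7, 77.1, 128.6, 180, -128.6, -77.1 and -25.7 degrees (anticlockwise positive) from the direction centre to mark_point.
- nozzle_mouth (a point): Middle of the mouth of the black fume nozzle, 66 x 26 mm, fixed to the base 117 mm from the axis, 25 mm above the dial's top. The nozzle reaches outwards for 85 mm, its hose on to the far edge of the table; the small steel pointer stands under it. A dark box (the spring roller's, 46 degrees clockwise of here, 109 mm out from the axis) stays 21 mm below the dial's top.
- latch_pivot (a point): Hinge axis of the latch lever (level, square to the line from the dial's axis), fixed, 138 mm from the dial's axis, 2.5 mm above the dial's top face, 128.6 degrees anticlockwise of the nozzle. The aluminium bracket block under it reaches from 120 to 204 mm from the dial's axis, 30 mm wide (foot 46 mm), its top 13 mm below the dial's top face.
- lever (a joint): Angle of the draw latch's steel lever: 0 = upright, grows as it swings outwards (away from the dial) and down; 1.571 = flat, dead centre; rubber stop at 1.71. It stays where it is left; starts at 0.1 to 0.4. With the bail hooked its spring resists from about 0.75 rad (peak about 0.4 N m near 1.05), fades to nothing at 1.57, then pulls the lever on to its stop.
- lever_end (a point): Free end of the latch lever, 62 mm from its hinge. The lever is 6 mm thick and 14 mm wide (its last 26 mm: 5 mm thick, 18 mm wide).
- bail_pin (a point): Middle of the pin on which the wire bail swings, on the lever 25 mm from the lever's hinge. Two spring barrels, 8 mm across, sit round the bail's legs near the pin.
- bail_bar (a point): Middle of the cross bar of the wire bail, 60 mm from its pin: 5 mm wire, legs 26 mm apart. It starts standing up within 0.45 rad of upright, held by slight friction; tipped 0.6 rad or more towards the dial it falls and lies on the arm behind the hook, on its dial side. Its legs stretch on springs (12 N/mm together), by about 5 mm when drawn tight.
- square_blank (a point): Middle of the top of the square blank, a loose steel plate, 24 x 24 x 5 mm, lying in one of the six nests that are not at the pointer at the start, 50 mm from the dial's axis; it turns with the dial. It must stay lying in its nest.
- hook_seat (a point): Fixed point where the middle of the bail's cross bar comes to lie when the latch is drawn tight: 98 mm from the dial's axis towards the latch, 2.5 mm above the arm, against the dial side of the hook.
- block: Loose aluminium block, 70 x 45 x 32 mm, on the drilled plate; origin at the centre of its underside. A bystander.
- step_block: Loose aluminium step block, 60 x 40 x 38 mm, on the drilled plate; origin at the centre of its underside. A bystander.
- bracket: Loose black ring-shaped bracket, 105 mm long, 12 mm thick; origin in the ring's centre, underside. A bystander.
- driver: Loose screwdriver, 170 mm long. A bystander.
- spray: Loose white bottle, 56 mm across, 130 mm tall; origin at the centre of its underside. A bystander.
- round0: A loose round steel blank, 33 mm across, 5 mm thick, in a nest of the dial; origin at the centre of its underside. It must stay in its nest.
- round1: A loose round steel blank, 33 mm across, 5 mm thick, in a nest of the dial; origin at the centre of its underside. It must stay in its nest.
- round2: A loose round steel blank, 33 mm across, 5 mm thick, in a nest of the dial; origin at the centre of its underside. It must stay in its nest.
- round4: A loose round steel blank, 33 mm across, 5 mm thick, in a nest of the dial; origin at the centre of its underside. It must stay in its nest.
- round5: A loose round steel blank, 33 mm across, 5 mm thick, in a nest of the dial; origin at the centre of its underside. It must stay in its nest.
- round6: A loose round steel blank, 33 mm across, 5 mm thick, in a nest of the dial; origin at the centre of its underside. It must stay in its nest.

How it is judged:
By the outcome, as a careful person would: the job done as asked, in the order asked, and still so for the second after the job is handed in, with the robot touching nothing.
It also fails if it takes over 58 s, if anything falls off the work surface, if the arm or the gripper's body presses on something with over 40 N, if the wrist force passes 120 N, or if a joint passes its speed limit or range.

## Robot

A 7-joint arm with a two-finger parallel gripper is mounted at the origin on the work surface. World frame = base frame: x ahead of the robot, y to its left, z up, the work surface at z = 0. Lengths are in m, angles in rad, forces in N, time in s.
With the tool pointing down it reaches from about 0.4 to 0.85 m from the base axis. Payload 4.5 kg.
Tool frame: the origin (TCP) lies on the centre line of the jaws, within the pads' length; the fingertips stand ahead of it and the grasp point (between the pads) lies 3 mm ahead of it (r.finger_overhang is the z of the fingertips in the tool frame, in m); z points along the fingers, y is the direction in which the jaws open and shut (so a half turn about z gives the same grasp; the last joint's range is limited). The gripper opens to 88 mm and grips with 3 to 60 N. Pads are 18 mm wide; open, the fingers measure 123 mm over their backs; the gripper's body (75 mm by 187 mm) begins 45 mm behind the grasp point.
Start: joints at [-1.156, 0.689, -0.195, 1.565, 0.157, 0.902, -0.215], TCP at [0.232, 0.58, 0.235] pointing down, gripper open.
Joint ranges: [-3.01, 3.01], [-0.46, 2.08], [-1.47, 1.51], [0.13, 2.56], [-1, 4.14], [0.04, 2.09], [-2.66, 2.66]. Speed limits (rad/s): [2.57, 2.57, 3.14, 3.14, 3.14, 3.14, 3.14].

## Interface

Orientations are given as a unit quaternion [x, y, z, w].
In Python, from plant import get_state, snapshot, camera_model, workorder, boxes_of, mark_of, r gives the robot as it stands.
- The arm moves only by the tool jog_arm, never from a script. Its argument "rows" is a list of rows, each a list of 2 entries, a list of its own where there are three numbers: the shift along the tool's x, y, z normalised to -1 to 1, where 1 is 75 cm, then the turn about the tool's z normalised to -1 to 1, where 1 is 2 rad. A call has 1 to 20 rows; each row is the pose to reach, as a shift and turn from the pose commanded when the call began, along the tool's axes at that moment; what a row does not reach only later rows make up. A row lasts 1/12 s, in which the tool goes at most 41.7 mm and 7.16 degrees, less where a joint would pass 70% of its speed; a pose out of reach is approached as far as the arm can. A call with a number of a shift or a turn outside -1 to 1 is refused whole. A call with a gripper value outside its range is refused whole. "gripper" is the finger opening in mm, from 0 to 88.1, set as the call begins (left out, the last holds). The fingers move at their own pace and stop on an object; "newtons" is the grip in N (left out, the last holds). Time passes only in rows, so rows that repeat a pose let the fingers close. It gives the time, the measured TCP pose, the force and the opening at its end, in the units of the state.
- get_state(): the state, without advancing time (a new reading comes with each control period).
- snapshot(name): name is "side" or "top" or "wrist"; returns the picture (480x640x3 uint8, red, green, blue); there is no depth.
- camera_model(name): a dict with "mtx" (3x3 intrinsics, pixels), "extrinsics" (4x4, takes a point from camera to world coordinates); the wrist camera has in their place "T_tool_cam" (4x4, takes a point from camera to tool coordinates, whose origin is the TCP and whose axes are the flange's). Camera axes: x right, y up, looking along -z (the intrinsics and any distortion apply to the point x, -y, -z); pixel columns grow to the right and rows downward; lengths in m; the calibration is good to about 2 mm. A picture is of the moment at which its call begins: read the wrist's pose just before it. camera_model takes no time and is no camera call.
- workorder.finish_job(): hands the job in, once; it reports no verdict.
Trained networks look in the newest picture that a camera, given by its name, has taken for a name from the list of things; names that differ only in an ending like _2 or _b are one class to them, and where a whole thing is asked for, a point or a joint stands for the part that bears it (a point fixed in the world has none). Each returns a list of dicts, best first, with "p" (0 to 1); they miss things now and then, are a little off and sometimes report something else, mostly with a low value. They report only what shows in the picture. A call takes as long as a camera call.
- boxes_of(thing, camera): "rect" ([left, top, right, bottom] in pixels, round what is visible of it).
- mark_of(thing, camera): "pixel" ([row, column] in pixels: a listed point, or the origin of a listed thing).
The state is a dict: "clock": time; "q": joint angles; "qd": joint speeds; "joint_torque": joint torques, N m; "tool_pos": TCP position; "eef_rot": TCP orientation; "contact_force": force on the tool from outside, world axes, zero at the start; "moment": the same for the moment, N m; "opening": opening from 0.0 (shut) to 1.0 (fully open).
Only numpy, scipy, OpenCV 4.12 (cv2) and the standard library are available. Lean on these libraries where they do the work, as an engineer would, in place of code of your own. Each camera call takes 0.05 s, during which the arm holds its last target.

## Working session

There is one attempt and no reset: what is moved stays moved. The work goes in short steps, Python scripts to look and compute and a tool call to move; the robot and the scene stay as the last step left them, time stands still between calls to the robot, and variables do not carry over. Pictures are saved under pics/ and viewed, and the job is handed in when it is done.

Besides the shell and the picture viewer there is one more tool, called as name(argument=value, ...), one argument or row to a line, values as JSON. jog_arm: Moves the arm, as the interface text tells. Scaled input: -1 to 1 covers 75 cm each way for a shift and 2 rad each way for a turn. Its arguments: {"type":"object","properties":{"rows":{"type":"array"},"gripper":{"type":"number"},"newtons":{"type":"number"}},"required":["rows"]}

```bash
ls; mkdir -p pics
python3 - <<'E'
from plant import get_state, snapshot, camera_model, workorder, boxes_of, mark_of, r
import cv2
s=get_state()
for k,v in s.items(): print(k,v)
print(r.finger_overhang)
for n in ("side","top","wrist"):
    im=snapshot(n); cv2.imwrite(f"pics/a_{n}.png",im[:,:,::-1])
    print(n,camera_model(n))
E
```

```text
pics
clock 0.0
q [-1.15623157  0.68999893 -0.1945175   1.5663246   0.15729839  0.90250864
 -0.21511019]
qd [-0.00137883 -0.00047306 -0.00033855 -0.0006139  -0.00027855  0.00154571
 -0.00027237]
joint_torque [ 1.05750118e-03 -5.27558613e+01 -1.26671333e+00 -1.53425288e+01
 -5.25925658e-02  6.59287631e-03  1.75817991e-04]
tool_pos [0.23207753 0.57962964 0.23420598]
eef_rot [ 1.89198191e-01  9.81938486e-01 -9.17194484e-04 -1.10635706e-04]
contact_force [ 0.21584831 -0.4748097  -0.36118291]
moment [ 0.00520601 -0.04127646 -0.00843461]
opening 0.998454840203995
0.022
side {'mtx': array([[435.40509608,   0.        , 322.12414372],
       [  0.        , 435.40509608, 235.03740785],
       [  0.        ,   0.        ,   1.        ]]), 'extrinsics': array([[-0.97069818,  0.18673683, -0.15124284,  0.42263323],
       [-0.24028985, -0.76060751,  0.60310613,  0.6148199 ],
       [-0.00241432,  0.62177614,  0.78319129,  0.91263537],
       [ 0.        ,  0.        ,  0.        ,  1.        ]])}
top {'mtx': array([[550.66879182,   0.        , 320.20579604],
       [  0.        , 550.66879182, 236.27061049],
       [  0.        ,   0.        ,   1.        ]]), 'extrinsics': array([[-0.01028806,  0.99108781, -0.13281231,  0.43087638],
       [-0.99994356, -0.00984458,  0.00399536, -0.00632769],
       [ 0.00265228,  0.13284592,  0.99113315,  1.18779421],
       [ 0.        ,  0.        ,  0.        ,  1.        ]])}
wrist {'mtx': array([[350.40932175,   0.        , 317.17459963],
       [  0.        , 350.40932175, 240.01564425],
       [  0.        ,   0.        ,   1.        ]]), 'T_tool_cam': array([[-2.40770238e-04,  9.51168639e-01,  3.08671610e-01,
         7.94776559e-02],
       [ 9.99999958e-01,  1.79434490e-04,  2.27094966e-04,
        -9.10103575e-04],
       [ 1.60619277e-04,  3.08671652e-01, -9.51168642e-01,
        -1.49187287e-01],
       [ 0.00000000e+00,  0.00000000e+00,  0.00000000e+00,
         1.00000000e+00]])}
```

View pics/a_side.png

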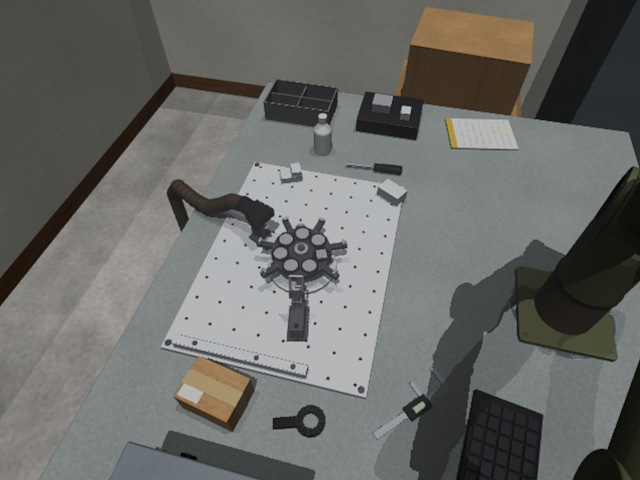

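View pics/a_top.png

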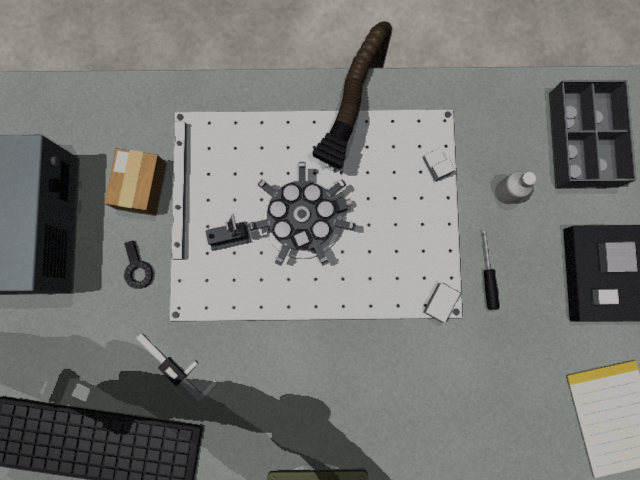

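View pics/a_wrist.png

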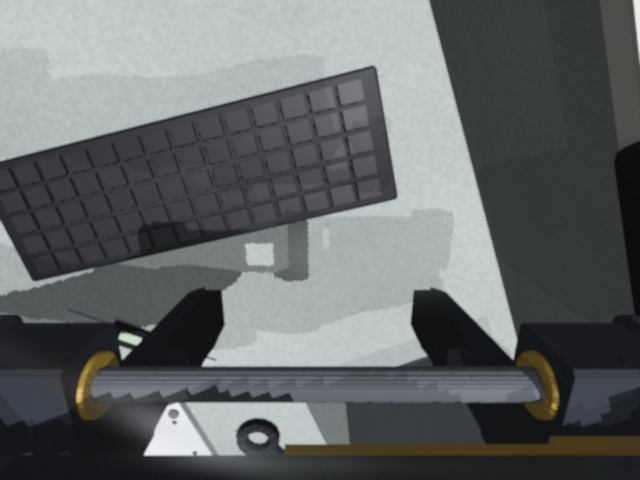

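```bash
cat > h.py <<'E'
from plant import get_state, snapshot, camera_model, workorder, boxes_of, mark_of, r
import numpy as np, cv2
from scipy.spatial.transform import Rotation as R
def cam(n,st=None):
    m=camera_model(n)
    if n=='wrist':
        st=st or get_state()
        T=np.eye(4);T[:3,:3]=R.from_quat(st['eef_rot']).as_matrix();T[:3,3]=st['tool_pos']
        return m['mtx'],T@m['T_tool_cam']
    return m['mtx'],m['extrinsics']
def proj(P,n,st=None):
    K,E=cam(n,st);P=np.atleast_2d(P)
    c=(P-E[:3,3])@E[:3,:3]
    u=K[0,0]*c[:,0]/-c[:,2]+K[0,2]; v=K[1,1]*-c[:,1]/-c[:,2]+K[1,2]
    return np.c_[v,u]   # row,col
def ray(px,n,st=None):
    K,E=cam(n,st)
    d=np.array([(px[1]-K[0,2])/K[0,0],-(px[0]-K[1,2])/K[1,1],-1.])
    d=E[:3,:3]@d
    return E[:3,3],d/np.linalg.norm(d)
def atz(px,n,z,st=None):
    o,d=ray(px,n,st);return o+d*(z-o[2])/d[2]
def tri(obs):
    A=np.zeros((3,3));b=np.zeros(3);L=[]
    for px,n in obs:
        o,d=ray(px,n);M=np.eye(3)-np.outer(d,d);A+=M;b+=M@o;L.append((o,d))
    p=np.linalg.solve(A,b)
    return p,[np.linalg.norm((np.eye(3)-np.outer(d,d))@(p-o)) for o,d in L]
E
python3 - <<'E'
from h import *
for n in ("side","top"):
    snapshot(n)
    for t in ["centre","first_hook","mark_point","nozzle_mouth","latch_pivot","lever_end","bail_pin","bail_bar","square_blank","hook_seat"]:
        print(n,t,[(round(m['p'],2),np.round(m['pixel'],1).tolist()) for m in mark_of(t,n)][:2])
print(get_state()['clock'])
E
```

```text
side centre [(0.95, [247.7, 301.1])]
side first_hook [(0.59, [242.1, 257.1])]
side mark_point [(0.91, [237.6, 286.5])]
side nozzle_mouth [(0.78, [218.4, 263.6])]
side latch_pivot [(0.6, [300.0, 298.0]), (0.23, [178.2, 287.8])]
side lever_end [(0.57, [292.2, 295.8])]
side bail_pin [(0.61, [296.6, 294.1])]
side bail_bar [(0.42, [278.3, 293.7])]
side square_blank [(0.47, [252.4, 319.8]), (0.22, [287.5, 296.5])]
side hook_seat [(0.7, [286.7, 294.4])]
top centre [(0.85, [210.2, 297.6]), (0.2, [195.5, 314.2])]
top first_hook [(0.91, [162.7, 302.4]), (0.34, [230.4, 321.3])]
top mark_point [(0.7, [192.2, 313.1])]
top nozzle_mouth [(0.78, [160.0, 324.4])]
top latch_pivot [(0.63, [225.1, 234.1])]
top lever_end [(0.62, [232.4, 321.7]), (0.51, [225.5, 227.3])]
top bail_pin [(0.52, [226.5, 236.1])]
top bail_bar [(0.54, [221.9, 234.8]), (0.39, [234.8, 302.4])]
top square_blank [(0.68, [239.5, 304.1])]
top hook_seat [(0.7, [229.5, 255.1])]
1.25
```

Run:
```python
from h import *
z=0.075
for n,L in dict(side=dict(c=[247.7,301.1],h=[242.1,257.1],m=[237.6,286.5],noz=[218.4,263.6],piv=[300,298],hs=[286.7,294.4],sq=[252.4,319.8]),
 top=dict(c=[210.2,297.6],h=[162.7,302.4],m=[192.2,313.1],noz=[160,324.4],piv=[225.1,234.1],hs=[229.5,255.1],sq=[239.5,304.1])).items():
  dz=dict(c=0,h=0,m=.005,noz=.025,piv=.0025,hs=.0025,sq=.005)
  for k in L:
    p=atz(L[k],n,z+dz[k])
    if k=='c': c=p
    d=p-c; print(n,k,p.round(4),round(np.hypot(*d[:2]),4),np.degrees(np.arctan2(d[1],d[0])).round(1))
for n,b in (("side",(200,340,230,370)),("top",(140,270,190,370))):
    im=cv2.imread(f"pics/a_{n}.png")[b[0]:b[1],b[2]:b[3]]
    f=min(800/im.shape[1],600/im.shape[0]); cv2.imwrite(f"pics/b_{n}.png",cv2.resize(im,None,fx=f,fy=f,interpolation=cv2.INTER_CUBIC)); print(f)
```

```text
side c [0.6241 0.0195 0.075 ] 0.0 0.0
side h [0.7323 0.0286 0.075 ] 0.1086 4.8
side m [0.6656 0.002  0.08  ] 0.0451 -22.9
side noz [ 0.7319 -0.0274  0.1   ] 0.1175 -23.5
side piv [0.5916 0.1606 0.0775] 0.1448 103.0
side hs [0.6087 0.1299 0.0775] 0.1114 97.9
side sq [0.5762 0.0259 0.08  ] 0.0484 172.4
top c [0.6344 0.035  0.075 ] 0.0 0.0
top h [0.7344 0.0246 0.075 ] 0.1006 -6.0
top m [0.6707 0.0028 0.08  ] 0.0485 -41.6
top noz [ 0.7328 -0.0208  0.1   ] 0.1132 -29.6
top piv [0.6044 0.1645 0.0775] 0.1329 103.1
top hs [0.5949 0.1217 0.0775] 0.0952 114.5
top sq [0.573  0.0219 0.08  ] 0.0628 -168.0
4.285714285714286
4.444444444444445
```

View pics/b_side.png

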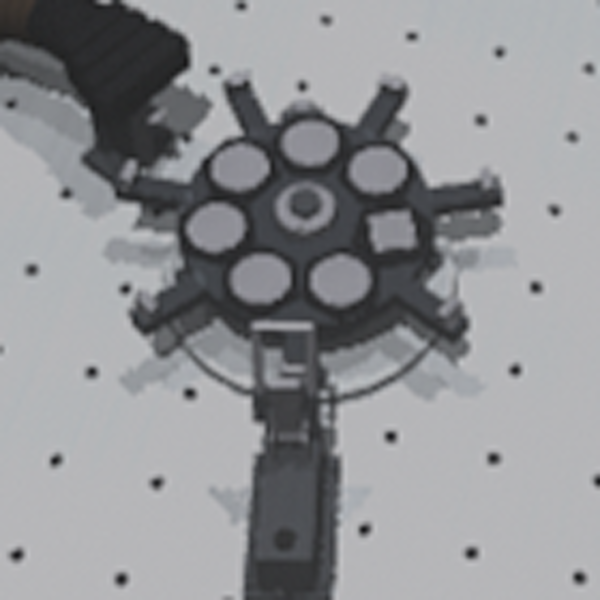

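View pics/b_top.png

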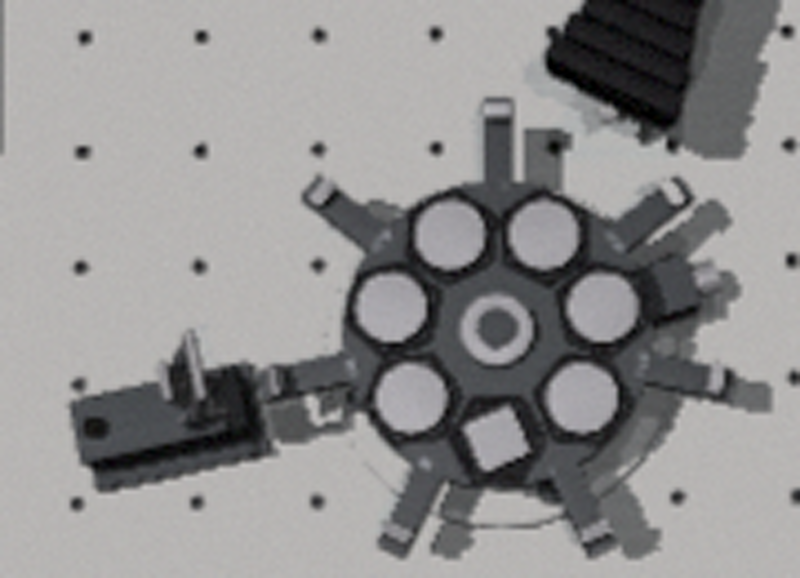

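Run:
```python
from h import *
from scipy.optimize import least_squares
# order: anticlockwise from above
top=np.array([(450,233),(392,307),(411,398),(497,437),(581,398),(602,306),(543,233)])/4.4444+[190,140]
side=np.array([(216,228),(260,279),(339,279),(393,230),(377,169),(310,143),(240,166)])/4.285714+[230,200]
# which start? side: nozzle upper-left
for n,P in (("top",top),("side",side)):
    W=np.array([atz(p[::-1],n,.08) for p in P]); c=W[:,:2].mean(0); d=W[:,:2]-c
    print(n,c.round(4),np.hypot(*d.T).round(4),np.degrees(np.arctan2(d[:,1],d[:,0])).round(1))
    mean=np.angle(np.mean(np.exp(7j*np.arctan2(d[:,1],d[:,0]))))/7
    print(np.degrees(mean))
```

```text
top [0.625  0.0264] [0.0503 0.0493 0.0502 0.0496 0.05   0.0497 0.0501] [  25.    76.9  128.4  179.9 -129.7  -77.6  -25.6]
25.315763450121157
side [0.6212 0.0283] [0.05   0.0503 0.049  0.0503 0.0501 0.0493 0.05  ] [  26.2   76.7  127.6  179.9 -128.7  -77.7  -27. ]
25.299809847748662
```

jog_arm(
  rows=[
    [[-0.634,-0.448,0],0.9],
    [[-0.634,-0.448,0],0.9],
    [[-0.634,-0.448,0],0.9],
    [[-0.634,-0.448,0],0.9],
    [[-0.634,-0.448,0],0.9],
    [[-0.634,-0.448,0],0.9],
    [[-0.634,-0.448,0],0.9],
    [[-0.634,-0.448,0],0.9],
    [[-0.634,-0.448,0],0.9],
    [[-0.634,-0.448,0],0.9],
    [[-0.634,-0.448,0],0.9],
    [[-0.634,-0.448,0],0.9],
    [[-0.634,-0.448,0],0.9],
    [[-0.634,-0.448,0],0.9],
    [[-0.634,-0.448,0],0.9],
    [[-0.634,-0.448,0],0.9],
    [[-0.634,-0.448,0],0.9],
    [[-0.634,-0.448,0],0.9],
  ],
  gripper=0,
  newtons=20,
)

```text
clock: 2.75
tool_pos: [0.5481, 0.0934, 0.2348]
eef_rot: [0.886, 0.464, -0.0, -0.001]
contact_force: [-0.3, 0.1, -0.0]
opening: 0.004
```

Run:
```python
from h import *
s=get_state(); M=R.from_quat(s['eef_rot']).as_matrix()
print(s['clock'],s['tool_pos'],M.round(3).tolist(),s['q'].round(3) if hasattr(s['q'],'round') else s['q'],s['opening'])
im=snapshot("wrist"); cv2.imwrite("pics/c_wrist.png",im[:,:,::-1])
for t in ["centre","square_blank","bail_bar","lever_end","latch_pivot","bail_pin"]:
    print(t,[(round(m['p'],2),np.round(m['pixel'],1).tolist()) for m in mark_of(t,"wrist")][:2])
```

```text
2.75 [0.54809108 0.09340851 0.23483478] [[0.57, 0.822, -0.001], [0.822, -0.57, 0.001], [0.0, -0.002, -1.0]] [-0.407  0.61   0.261  1.791 -0.216  0.769 -0.641] 0.0040818829993857645
centre [(0.81, [230.6, 424.6])]
square_blank [(0.87, [263.3, 381.6]), (0.65, [185.7, 457.9])]
bail_bar []
lever_end [(0.94, [111.5, 305.2])]
latch_pivot [(0.68, [122.8, 313.7])]
bail_pin [(0.87, [121.2, 311.1])]
```

View pics/c_wrist.png

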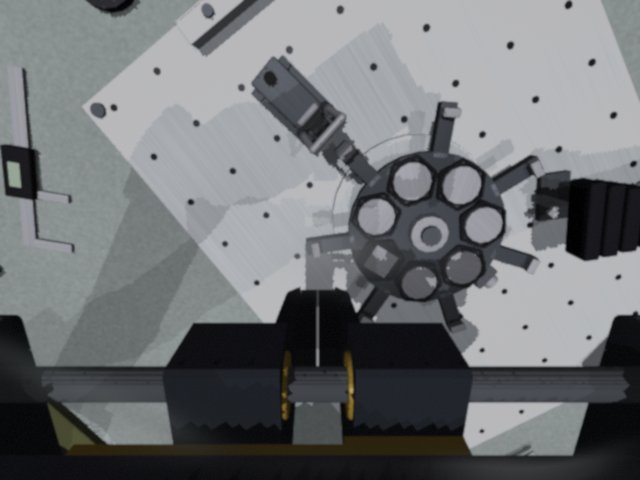

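Run:
```python
from h import *
P=[(412,180),(462,185),(484,224),(465,266),(420,281),(380,262),(376,215)]
W=np.array([atz(p[::-1],"wrist",.08) for p in P]); 
from scipy.optimize import least_squares
c=least_squares(lambda v:np.hypot(*(W[:,:2]-v).T)-.05,[.62,.03]).x
d=W[:,:2]-c
print(c.round(4),W[:,:2].mean(0),np.hypot(*d.T).round(4),np.degrees(np.arctan2(d[:,1],d[:,0])).round(1), np.degrees(np.angle(np.mean(np.exp(7j*np.arctan2(d[:,1],d[:,0]))))/7))
print(atz((235,430),"wrist",.078))
```

```text
[0.625 0.025] [0.6254854 0.024727 ] [0.0501 0.0496 0.0505 0.0507 0.0488 0.0509 0.0501] [  76.3   23.9  -26.6  -76.1 -127.8 -179.6  127. ] 25.290225916202502
[0.6254083  0.02021455 0.078     ]
```

```bash
cat > sweep.py <<'E'
from h import *
C=np.array([.624,.0265]); PH=-26.1
def hh(dang,psi): # half extent along dir dang for rect y-axis psi
    a=np.radians(dang-psi); return .0175*abs(np.cos(a))+.009*abs(np.sin(a))
def pose(al,z,gap=0,th0=153.9,r_=.095):
    th=th0+al; psi=145+99*np.clip(al/150,0,1)
    t=-(.007+hh(th+90,psi)+gap)
    a=np.radians(th); p=C+r_*np.array([np.cos(a),np.sin(a)])+t*np.array([-np.sin(a),np.cos(a)])
    return np.r_[p,z],psi
def rows(targets,p0,psi0):
    # p0,psi0 commanded at call begin; tool x=psi+90.. y=psi (mod 180 handled by caller)
    a=np.radians(psi0); y=np.array([np.cos(a),np.sin(a),0]); x=np.array([-np.sin(a),np.cos(a),0]); 
    out=[]
    for p,psi in targets:
        d=np.array(p)-p0
        out.append([[round(d@x/.75,4),round(d@y/.75,4),round(-d[2]/.75,4)],round(-np.radians(psi-psi0)/2,3)])
    return out
E
python3 - <<'E'
from sweep import *
s=get_state(); M=R.from_quat(s['eef_rot']).as_matrix()
psi=np.degrees(np.arctan2(M[1,1],M[0,1])); print(psi)
p0=s['tool_pos']
z=.083
T=[]
for zz in (.2,.16,.12,.09,.083): T.append((pose(0,zz,.007)[0],145))
for al in np.arange(0,4.8*15,4.8): T.append(pose(al,z))
def m(T): return [(p,ps-180) for p,ps in T]
print(str(rows(m(T),p0,psi)))
print([ (p.round(3).tolist(),round(ps,1)) for p,ps in T[4::5]])
E
```

```text
-34.88385841240047
[[[np.float64(0.0), np.float64(0.0021), np.float64(0.0468)], np.float64(0.001)], [[np.float64(0.0), np.float64(0.0021), np.float64(0.1001)], np.float64(0.001)], [[np.float64(0.0), np.float64(0.0021), np.float64(0.1535)], np.float64(0.001)], [[np.float64(0.0), np.float64(0.0021), np.float64(0.1935)], np.float64(0.001)], [[np.float64(0.0), np.float64(0.0021), np.float64(0.2028)], np.float64(0.001)], [[np.float64(-0.0092), np.float64(0.0035), np.float64(0.2028)], np.float64(0.001)], [[np.float64(-0.0194), np.float64(0.0034), np.float64(0.2028)], np.float64(-0.027)], [[np.float64(-0.0296), np.float64(0.0041), np.float64(0.2028)], np.float64(-0.054)], [[np.float64(-0.0398), np.float64(0.0056), np.float64(0.2028)], np.float64(-0.082)], [[np.float64(-0.0498), np.float64(0.0079), np.float64(0.2028)], np.float64(-0.11)], [[np.float64(-0.0597), np.float64(0.011), np.float64(0.2028)], np.float64(-0.137)], [[np.float64(-0.0693), np.float64(0.0149), np.float64(0.2028)], np.float64(-0.165)], [[np.float64(-0.0785), np.float64(0.0196), np.float64(0.2028)], np.float64(-0.193)], [[np.float64(-0.0874), np.float64(0.025), np.float64(0.2028)], np.float64(-0.22)], [[np.float64(-0.0959), np.float64(0.0311), np.float64(0.2028)], np.float64(-0.248)], [[np.float64(-0.1038), np.float64(0.0379), np.float64(0.2028)], np.float64(-0.275)], [[np.float64(-0.1112), np.float64(0.0453), np.float64(0.2028)], np.float64(-0.303)], [[np.float64(-0.118), np.float64(0.0533), np.float64(0.2028)], np.float64(-0.331)], [[np.float64(-0.1241), np.float64(0.0619), np.float64(0.2028)], np.float64(-0.358)], [[np.float64(-0.1295), np.float64(0.0709), np.float64(0.2028)], np.float64(-0.386)]]
[([0.55, 0.091, 0.083], 145), ([0.532, 0.058, 0.083], np.float64(157.7)), ([0.527, 0.02, 0.083], np.float64(173.5)), ([0.537, -0.018, 0.083], np.float64(189.4))]
```

jog_arm(
  rows=[
    [[0,0.002,0.047],0],
    [[0,0.002,0.1],0],
    [[0,0.002,0.154],0],
    [[0,0.002,0.194],0],
    [[0,0.002,0.203],0],
    [[-0.009,0.0035,0.203],0],
    [[-0.0195,0.0035,0.203],-0.027],
    [[-0.0295,0.004,0.203],-0.054],
    [[-0.04,0.0055,0.203],-0.082],
    [[-0.05,0.008,0.203],-0.11],
    [[-0.06,0.011,0.203],-0.137],
    [[-0.0695,0.015,0.203],-0.165],
    [[-0.0785,0.0195,0.203],-0.193],
    [[-0.0875,0.025,0.203],-0.22],
    [[-0.096,0.031,0.203],-0.248],
    [[-0.104,0.038,0.203],-0.275],
    [[-0.111,0.0455,0.203],-0.303],
    [[-0.118,0.0535,0.203],-0.331],
    [[-0.124,0.062,0.203],-0.358],
    [[-0.1295,0.071,0.203],-0.386],
  ],
)

```text
clock: 4.77
tool_pos: [0.5383, -0.0201, 0.0853]
eef_rot: [0.647, 0.763, 0.001, 0.002]
contact_force: [0.7, -0.3, -1.1]
opening: 0.001
```

Run:
```python
from sweep import *
s=get_state(); M=R.from_quat(s['eef_rot']).as_matrix()
psi=np.degrees(np.arctan2(M[1,1],M[0,1])); print(s['clock'],psi,s['tool_pos'],s['contact_force'],pose(67.2,.083))
im=snapshot("top"); b=(140,270,190,370)
cv2.imwrite("pics/d_top.png",cv2.resize(im[b[0]:b[1],b[2]:b[3],::-1],None,fx=4.444,fy=4.444,interpolation=cv2.INTER_CUBIC))
```

```text
4.7667 9.39318446234663 [ 0.53832468 -0.02005461  0.08534181] [ 0.73828486 -0.31807152 -1.09171038] (array([ 0.53672548, -0.01796945,  0.083     ]), np.float64(189.352))
```

View pics/d_top.png

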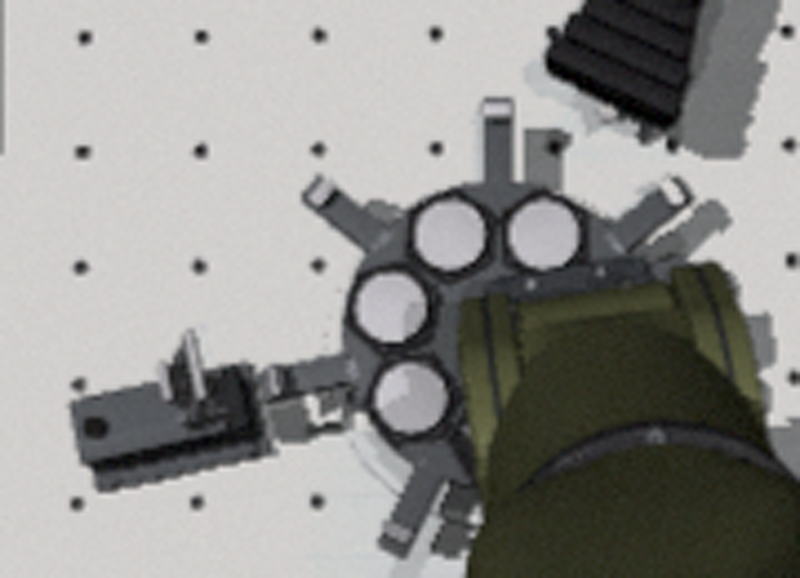

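Run:
```python
from sweep import *
im=snapshot("side"); b=(200,340,230,370)
cv2.imwrite("pics/d_side.png",cv2.resize(im[b[0]:b[1],b[2]:b[3],::-1],None,fx=4.2857,fy=4.2857,interpolation=cv2.INTER_CUBIC))
im=snapshot("wrist"); cv2.imwrite("pics/d_wrist.png",im[:,:,::-1])
```

```text
(no output)
```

View pics/d_side.png

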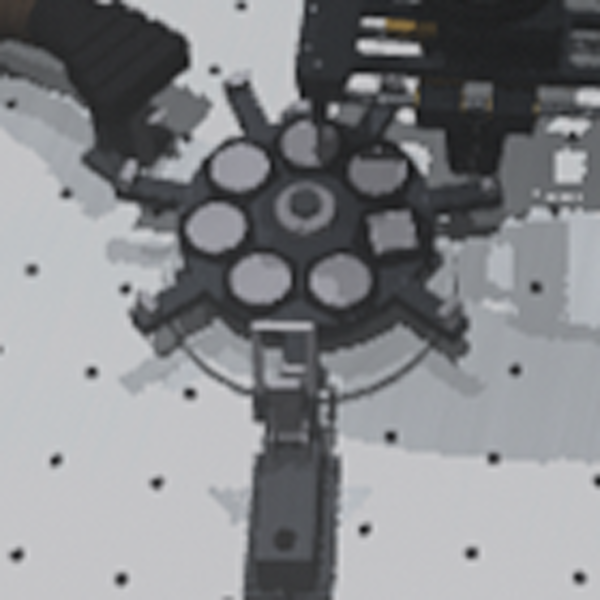

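View pics/d_wrist.png

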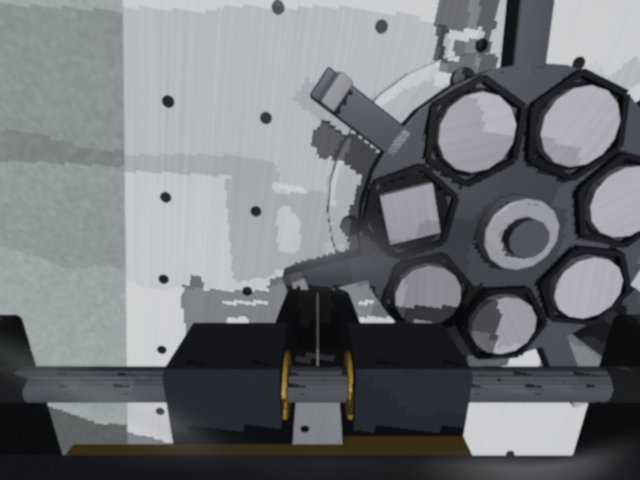

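Run:
```python
from sweep import *
s=get_state(); M=R.from_quat(s['eef_rot']).as_matrix(); p=s['tool_pos']; print(s['clock'],p, s['contact_force'],s['moment'])
for n in ("side","wrist","top"):
    pts=[p+M@np.array([x,y,.022]) for x in(-.009,.009) for y in(-.0175,.0175)]
    print(n,"tips",proj(pts,n).round(0).tolist())
    q=[]
    for th in (153.9,205.3):
        a=np.radians(th); e=np.array([np.cos(a),np.sin(a)]);
        q+=[np.r_[C+.112*e,.075],np.r_[C+.075*e,.075]]
    print(n,"arms",proj(q,n).round(0).tolist())
im=snapshot("side"); b=(190,280,290,390)
cv2.imwrite("pics/e_side.png",cv2.resize(im[b[0]:b[1],b[2]:b[3],::-1],None,fx=6.6,fy=6.6,interpolation=cv2.INTER_CUBIC))
```

```text
4.9167 [ 0.53816779 -0.01987209  0.08474909] [-0.38311866  0.75642049 -0.4630649 ] [-0.05963179  0.01434846 -0.02009805]
side tips [[242.0, 347.0], [241.0, 333.0], [248.0, 346.0], [247.0, 332.0]]
side arms [[275.0, 337.0], [267.0, 324.0], [243.0, 346.0], [245.0, 331.0]]
wrist tips [[297.0, 285.0], [297.0, 349.0], [266.0, 284.0], [266.0, 350.0]]
wrist arms [[82.0, 318.0], [135.0, 387.0], [290.0, 286.0], [271.0, 357.0]]
top tips [[265.0, 331.0], [248.0, 328.0], [266.0, 322.0], [250.0, 319.0]]
top arms [[264.0, 278.0], [248.0, 286.0], [264.0, 326.0], [248.0, 318.0]]
```

View pics/e_side.png

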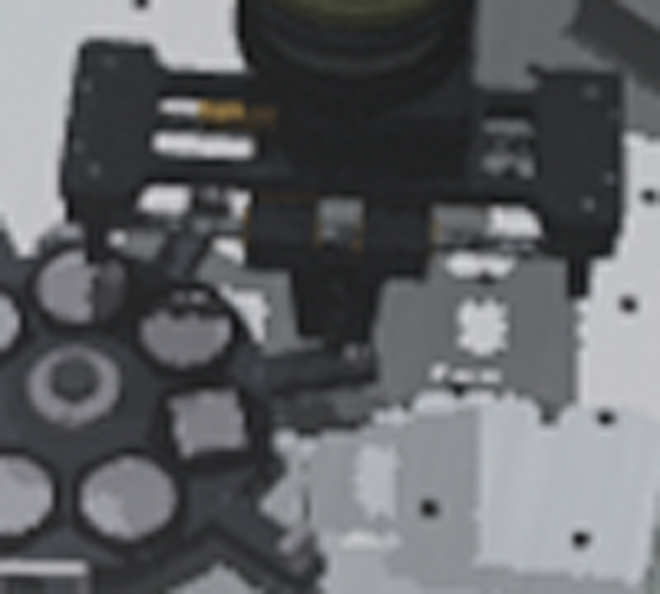

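Run:
```python
from sweep import *
s=get_state(); M=R.from_quat(s['eef_rot']).as_matrix(); p=s['tool_pos']
for z in (.022,.016,.010,.004):
  for n in ("wrist","side"):
    pts=[p+M@np.array([x,y,z]) for x in(-.009,0,.009) for y in(-.0175,.0175)]
    print(z,n,proj(pts,n).round(0).tolist())
print(dir(r)); print([ (k,getattr(r,k)) for k in dir(r) if not k.startswith('_')][:20])
im=cv2.imread("pics/c_wrist.png")[260:420,240:400]; cv2.imwrite("pics/f.png",cv2.resize(im,None,fx=3.7,fy=3.7,interpolation=cv2.INTER_CUBIC)*2)
```

```text
0.022 wrist [[297.0, 285.0], [297.0, 349.0], [282.0, 284.0], [282.0, 350.0], [266.0, 284.0], [266.0, 350.0]]
0.022 side [[243.0, 347.0], [242.0, 333.0], [246.0, 347.0], [245.0, 332.0], [249.0, 346.0], [248.0, 332.0]]
0.016 wrist [[302.0, 283.0], [302.0, 350.0], [287.0, 283.0], [287.0, 351.0], [271.0, 282.0], [271.0, 351.0]]
0.016 side [[241.0, 347.0], [240.0, 333.0], [244.0, 347.0], [243.0, 332.0], [247.0, 347.0], [246.0, 332.0]]
0.01 wrist [[308.0, 282.0], [308.0, 351.0], [292.0, 282.0], [292.0, 352.0], [275.0, 281.0], [275.0, 352.0]]
0.01 side [[240.0, 347.0], [239.0, 333.0], [243.0, 347.0], [242.0, 332.0], [246.0, 347.0], [245.0, 332.0]]
0.004 wrist [[314.0, 281.0], [314.0, 352.0], [298.0, 281.0], [298.0, 353.0], [281.0, 280.0], [281.0, 353.0]]
0.004 side [[238.0, 347.0], [237.0, 333.0], [241.0, 347.0], [240.0, 333.0], [244.0, 347.0], [243.0, 332.0]]
['Unreachable', '__class__', '__delattr__', '__dict__', '__dir__', '__doc__', '__eq__', '__format__', '__ge__', '__getattribute__', '__getstate__', '__gt__', '__hash__', '__init__', '__init_subclass__', '__le__', '__lt__', '__module__', '__ne__', '__new__', '__reduce__', '__reduce_ex__', '__repr__', '__setattr__', '__sizeof__', '__str__', '__subclasshook__', '__weakref__', 'finger_overhang']
[('Unreachable', <class 'plant.Unreachable'>), ('finger_overhang', 0.022)]
```

View pics/f.png

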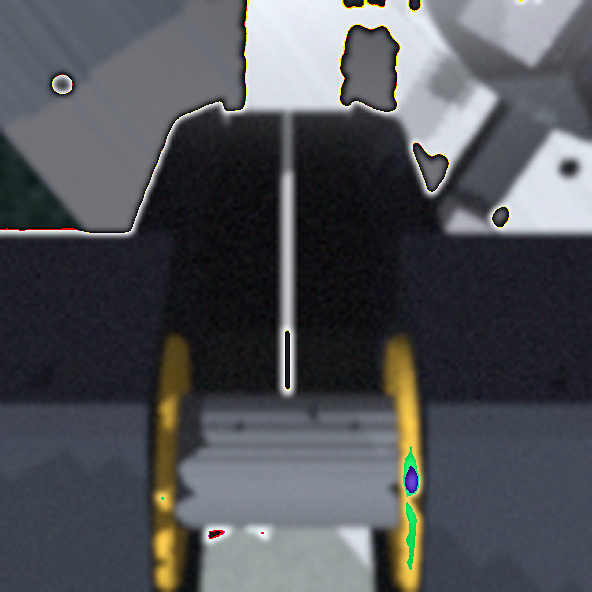

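jog_arm(
  rows=[
    [[0,0,-0.05],0],
    [[0,0,-0.08],0],
    [[0,0,-0.08],0],
    [[0,0,-0.08],0],
  ],
)

```text
clock: 5.3
tool_pos: [0.5378, -0.0179, 0.1444]
eef_rot: [0.648, 0.762, 0.001, 0.001]
contact_force: [-0.9, 0.1, 0.4]
opening: 0.005
```

Run:
```python
from sweep import *
s=get_state(); M=R.from_quat(s['eef_rot']).as_matrix(); p=s['tool_pos']; print(s['clock'],p,s['contact_force'])
im=snapshot("side"); b=(150,280,290,390)
for z in (.022,.010,0.):
    pts=[p+M@np.array([x,y,z]) for x in(-.009,.009) for y in(-.0175,.0175)]
    q=proj(pts,"side"); print(z,q.round(1).tolist())
f=4.6
o=cv2.resize(im[b[0]:b[1],b[2]:b[3],::-1],None,fx=f,fy=f,interpolation=cv2.INTER_CUBIC)
for z,c in ((.022,(0,0,255)),(.010,(0,255,0)),(0,(255,0,0))):
    for x in (-.009,.009):
      for y in (-.0175,.0175):
        q=proj(p+M@np.array([x,y,z]),"side")[0]; cv2.circle(o,(int((q[1]+.5-b[2])*f),int((q[0]+.5-b[0])*f)),2,c,-1)
cv2.imwrite("pics/g_side.png",o)
```

```text
5.3 [ 0.53775889 -0.0178589   0.14442069] [-0.88936193  0.11556229  0.4004284 ]
0.022 [[227.7, 347.8], [226.7, 332.9], [233.6, 347.4], [232.7, 332.4]]
0.01 [[224.4, 348.0], [223.5, 333.0], [230.4, 347.7], [229.4, 332.5]]
0.0 [[221.6, 348.2], [220.7, 333.1], [227.6, 347.9], [226.7, 332.6]]
```

View pics/g_side.png

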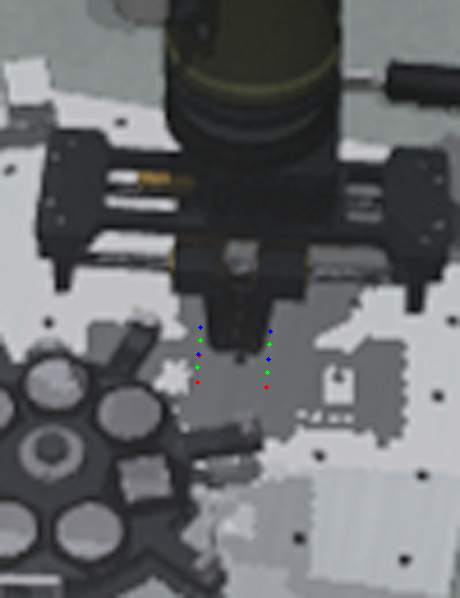

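```bash
cat >> sweep.py <<'E'
def psi_now():
    s=get_state(); M=R.from_quat(s['eef_rot']).as_matrix()
    return np.degrees(np.arctan2(M[1,1],M[0,1])),s
def show(T,p0,psi0):
    for r_ in rows(T,p0,psi0): print([[float(round(v,4)) for v in r_[0]],float(r_[1])],end=', ')
    print()
E
python3 - <<'E'
from sweep import *
ps,s=psi_now(); p=pose(0,.144,.009)[0]; q=p.copy(); q[2]=.066
show([(p,-35),(q,-35)],s['tool_pos'],ps); print(p)
E
```

```text
[[0.1431, 0.0423, -0.0009], 0.386], [[0.1431, 0.0423, 0.1031], 0.386], 
[0.55082929 0.09307895 0.144     ]
```

jog_arm(
  rows=[
    [[0.143,0.042,0],0.386],
    [[0.143,0.042,0],0.386],
    [[0.143,0.042,0],0.386],
    [[0.143,0.042,0],0.386],
    [[0.143,0.042,0],0.386],
    [[0.143,0.042,0],0.386],
    [[0.143,0.042,0],0.386],
    [[0.143,0.042,0.03],0.386],
    [[0.143,0.042,0.06],0.386],
    [[0.143,0.042,0.085],0.386],
    [[0.143,0.042,0.103],0.386],
    [[0.143,0.042,0.103],0.386],
    [[0.143,0.042,0.103],0.386],
  ],
)

```text
clock: 6.43
tool_pos: [0.5497, 0.0922, 0.0646]
eef_rot: [0.887, 0.463, -0.001, -0.0]
contact_force: [-0.2, -0.8, 0.5]
opening: 0.007
```

Run:
```python
from sweep import *
ps,s=psi_now(); M=R.from_quat(s['eef_rot']).as_matrix(); p=s['tool_pos']; print(s['clock'],ps,p,s['contact_force'],pose(0,.066,.009)[0])
im=snapshot("side"); b=(180,310,260,400); f=4.6
o=cv2.resize(im[b[0]:b[1],b[2]:b[3],::-1],None,fx=f,fy=f,interpolation=cv2.INTER_CUBIC)
for z,c in ((.022,(0,0,255)),(0,(255,0,0))):
    for x in (-.009,.009):
      for y in (-.0175,.0175):
        q=proj(p+M@np.array([x,y,z]),"side")[0]; cv2.circle(o,(int((q[1]+.5-b[2])*f),int((q[0]+.5-b[0])*f)),2,c,-1)
cv2.imwrite("pics/h_side.png",o)
al=4.0
T=[pose(a,.066) for a in list(np.arange(0,4*20,4))]
show([(q,ps_-180) for q,ps_ in T],p,ps)
```

```text
6.4333 -34.87516138280722 [0.54966869 0.09219528 0.06461717] [-0.20831641 -0.75415068  0.53977632] [0.55082929 0.09307895 0.066     ]
[[-0.01, 0.0024, -0.0018], 0.001], [[-0.0185, 0.0023, -0.0018], -0.022], [[-0.0271, 0.0027, -0.0018], -0.045], [[-0.0356, 0.0036, -0.0018], -0.068], [[-0.044, 0.0052, -0.0018], -0.091], [[-0.0523, 0.0073, -0.0018], -0.114], [[-0.0605, 0.0099, -0.0018], -0.137], [[-0.0685, 0.0131, -0.0018], -0.16], [[-0.0763, 0.0168, -0.0018], -0.183], [[-0.0839, 0.0211, -0.0018], -0.206], [[-0.0911, 0.0258, -0.0018], -0.229], [[-0.0981, 0.0311, -0.0018], -0.252], [[-0.1046, 0.0368, -0.0018], -0.275], [[-0.1108, 0.0429, -0.0018], -0.298], [[-0.1166, 0.0495, -0.0018], -0.321], [[-0.122, 0.0564, -0.0018], -0.344], [[-0.1268, 0.0637, -0.0018], -0.368], [[-0.1312, 0.0714, -0.0018], -0.391], [[-0.1351, 0.0793, -0.0018], -0.414], [[-0.1384, 0.0875, -0.0018], -0.437],
```

View pics/h_side.png

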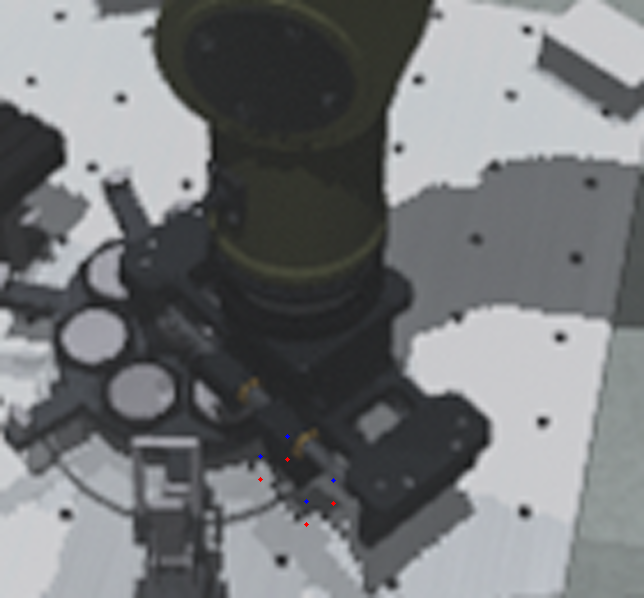

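jog_arm(
  rows=[
    [[-0.01,0.0025,-0.002],0],
    [[-0.0185,0.0025,-0.002],-0.022],
    [[-0.027,0.0025,-0.002],-0.045],
    [[-0.0355,0.0035,-0.002],-0.068],
    [[-0.044,0.005,-0.002],-0.091],
    [[-0.0525,0.0075,-0.002],-0.114],
    [[-0.0605,0.01,-0.002],-0.137],
    [[-0.0685,0.013,-0.002],-0.16],
    [[-0.0765,0.017,-0.002],-0.183],
    [[-0.084,0.021,-0.002],-0.206],
    [[-0.091,0.026,-0.002],-0.229],
    [[-0.098,0.031,-0.002],-0.252],
    [[-0.1045,0.037,-0.002],-0.275],
    [[-0.111,0.043,-0.002],-0.298],
  ],
)

```text
clock: 7.65
tool_pos: [0.5298, 0.0047, 0.0682]
eef_rot: [0.711, 0.703, 0.001, 0.001]
contact_force: [-0.8, 3.7, -0.6]
opening: -0.0
```

Run:
```python
from sweep import *
ps,s=psi_now(); p=s['tool_pos']; print(s['clock'],ps,p,s['contact_force'],s['moment'],pose(52,.066))
im=snapshot("side"); b=(190,310,240,400); f=4.6
o=cv2.resize(im[b[0]:b[1],b[2]:b[3],::-1],None,fx=f,fy=f,interpolation=cv2.INTER_CUBIC)
cv2.imwrite("pics/i_side.png",o)
T=[pose(a,.066) for a in list(np.arange(56,56+4*20,4))]
show([(q,ps_-180) for q,ps_ in T],p,ps)
```

```text
7.65 -0.6655431007663125 [0.52975638 0.0047087  0.0682362 ] [-0.84961488  3.70868718 -0.62761447] [0.86935284 0.21611033 0.05169148] (array([0.52854837, 0.00558492, 0.066     ]), np.float64(179.32))
[[-0.0073, 0.0005, 0.003], -0.023], [[-0.0156, 0.0033, 0.003], -0.046], [[-0.0238, 0.0066, 0.003], -0.069], [[-0.0317, 0.0105, 0.003], -0.092], [[-0.0393, 0.0148, 0.003], -0.115], [[-0.0467, 0.0198, 0.003], -0.138], [[-0.0537, 0.0252, 0.003], -0.161], [[-0.0603, 0.0311, 0.003], -0.184], [[-0.0666, 0.0374, 0.003], -0.207], [[-0.0724, 0.0441, 0.003], -0.23], [[-0.0777, 0.0513, 0.003], -0.253], [[-0.0825, 0.0588, 0.003], -0.276], [[-0.0869, 0.0667, 0.003], -0.299], [[-0.0906, 0.0748, 0.003], -0.322], [[-0.0939, 0.0832, 0.003], -0.345], [[-0.0965, 0.0918, 0.003], -0.368], [[-0.0985, 0.1006, 0.003], -0.392], [[-0.1, 0.1095, 0.003], -0.415], [[-0.1008, 0.1186, 0.003], -0.438], [[-0.1009, 0.1276, 0.003], -0.461],
```

View pics/i_side.png

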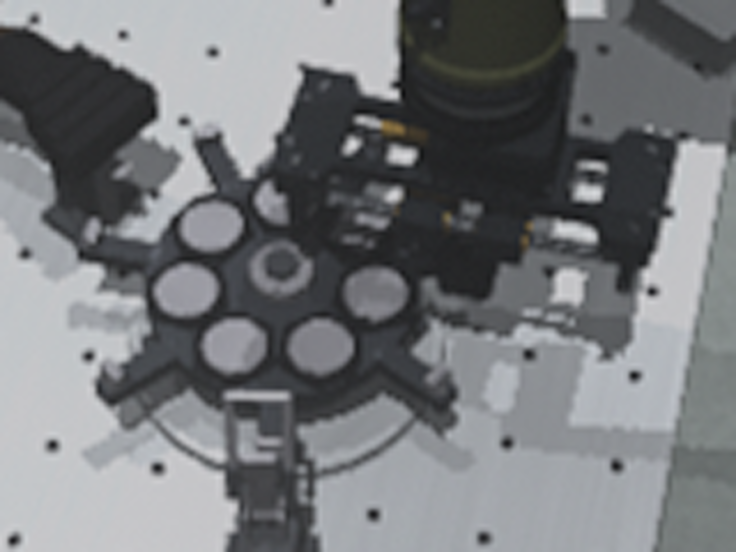

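jog_arm(
  rows=[
    [[-0.0075,0.0005,0.002],-0.023],
    [[-0.0155,0.0035,0.002],-0.046],
    [[-0.024,0.0065,0.002],-0.069],
    [[-0.0315,0.0105,0.002],-0.092],
    [[-0.0395,0.015,0.002],-0.115],
    [[-0.0465,0.02,0.002],-0.138],
    [[-0.0535,0.025,0.002],-0.161],
    [[-0.0605,0.031,0.002],-0.184],
    [[-0.0665,0.0375,0.002],-0.207],
    [[-0.0725,0.044,0.002],-0.23],
    [[-0.0775,0.0515,0.002],-0.253],
    [[-0.0825,0.059,0.002],-0.276],
  ],
)

```text
clock: 8.7
tool_pos: [0.5731, -0.0577, 0.0665]
eef_rot: [0.493, 0.87, -0.0, 0.001]
contact_force: [0.6, -0.6, 0.0]
opening: 0.002
```

Run:
```python
from sweep import *
ps,s=psi_now(); p=s['tool_pos']; print(s['clock'],ps,p,s['contact_force'],s['moment'],pose(100,.066))
im=snapshot("side"); b=(190,310,240,400); f=4.6
o=cv2.resize(im[b[0]:b[1],b[2]:b[3],::-1],None,fx=f,fy=f,interpolation=cv2.INTER_CUBIC)
cv2.imwrite("pics/j_side.png",o)
T=[pose(a,.066) for a in [104,108,112,116,120,123,126,129,132,134,136,138,140,142,144]]
show([(q,ps_-180) for q,ps_ in T],p,ps)
```

```text
8.7 30.896597045291617 [ 0.57310924 -0.057697    0.06650263] [ 0.58385506 -0.57460053  0.00781639] [-0.07246967  0.03781917 -0.01672016] (array([ 0.57314995, -0.05770097,  0.066     ]), np.float64(211.0))
[[-0.0078, 0.0045, 0.0007], -0.024], [[-0.0153, 0.0094, 0.0007], -0.047], [[-0.0224, 0.0149, 0.0007], -0.07], [[-0.0292, 0.0209, 0.0007], -0.093], [[-0.0355, 0.0273, 0.0007], -0.116], [[-0.04, 0.0324, 0.0007], -0.133], [[-0.0442, 0.0377, 0.0007], -0.151], [[-0.0481, 0.0433, 0.0007], -0.168], [[-0.0517, 0.049, 0.0007], -0.185], [[-0.054, 0.053, 0.0007], -0.197], [[-0.0561, 0.057, 0.0007], -0.208], [[-0.0581, 0.0611, 0.0007], -0.22], [[-0.0599, 0.0653, 0.0007], -0.231], [[-0.0616, 0.0695, 0.0007], -0.243], [[-0.0631, 0.0738, 0.0007], -0.254],
```

View pics/j_side.png

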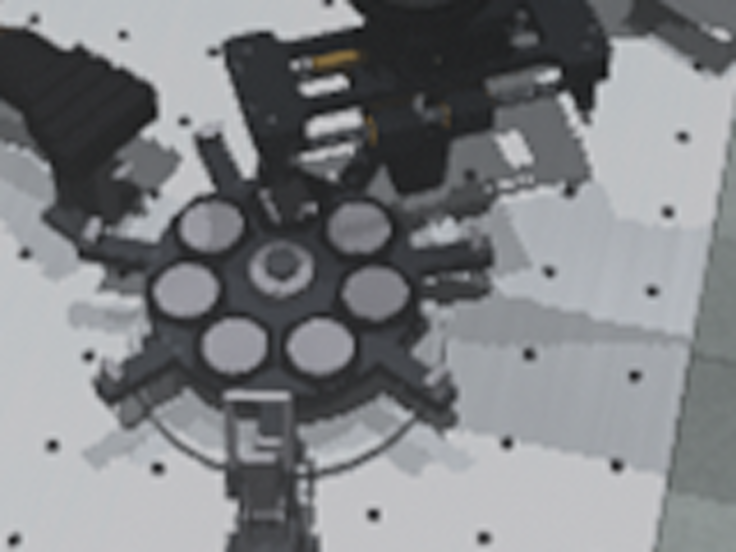

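jog_arm(
  rows=[
    [[-0.008,0.0045,0],-0.024],
    [[-0.0155,0.0095,0],-0.047],
    [[-0.0225,0.015,0],-0.07],
    [[-0.029,0.021,0],-0.093],
    [[-0.0355,0.0275,0],-0.116],
    [[-0.04,0.0325,0],-0.133],
    [[-0.044,0.0375,0],-0.151],
    [[-0.048,0.0435,0],-0.168],
    [[-0.0515,0.049,0],-0.185],
    [[-0.054,0.053,0],-0.197],
    [[-0.056,0.057,0],-0.208],
    [[-0.058,0.061,0],-0.22],
    [[-0.06,0.0655,0],-0.231],
    [[-0.06,0.0655,0],-0.231],
    [[-0.06,0.0655,0],-0.231],
  ],
)

```text
clock: 10.0
tool_pos: [0.6383, -0.0702, 0.0656]
eef_rot: [0.282, 0.96, 0.0, 0.0]
contact_force: [-0.3, -0.0, -0.5]
opening: 0.003
```

Run:
```python
from sweep import *
ps,s=psi_now(); p=s['tool_pos']; print(s['clock'],ps,p,s['contact_force'],s['moment'],pose(140,.066))
im=snapshot("side"); b=(190,310,240,400); f=4.6
o=cv2.resize(im[b[0]:b[1],b[2]:b[3],::-1],None,fx=f,fy=f,interpolation=cv2.INTER_CUBIC)
cv2.imwrite("pics/k_side.png",o)
```

```text
10.0 57.277298463177495 [ 0.63825494 -0.07018344  0.06556369] [-0.33320515 -0.02853081 -0.49071335] [-0.0269413   0.00321344  0.01213306] (array([ 0.63820547, -0.07111486,  0.066     ]), np.float64(237.4))
```

View pics/k_side.png

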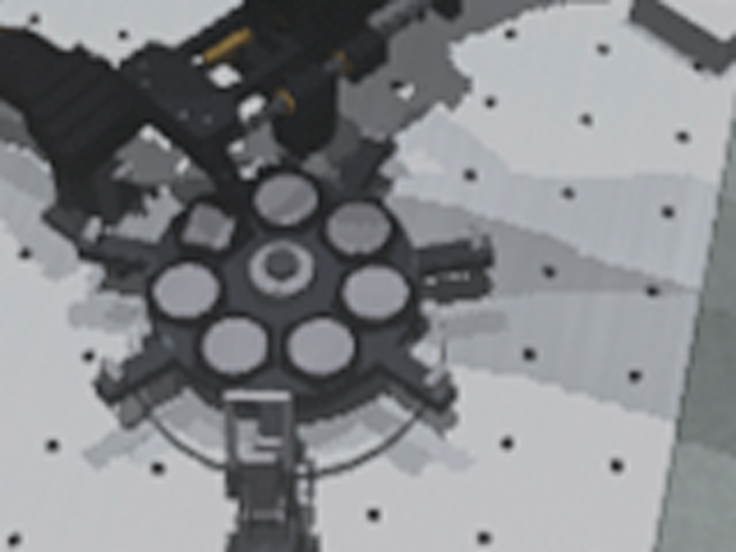

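```bash
python3 - <<'E'
from sweep import *
a=np.radians(PH+128.57); e=np.array([np.cos(a),np.sin(a)]); t=np.array([-e[1],e[0]])
def rep(n,obs):
    p,res=tri(obs); d=p[:2]-C; print(n,p.round(4),"res",np.round(res,4),"r",(d@e).round(4),"t",(d@t).round(4),"z-top",(p[2]-.075).round(4))
rep("bar",[((275.8,296.0),"side"),((222.6,233.9),"top")])
rep("barmk",[((278.3,293.7),"side"),((221.9,234.8),"top")])
rep("lev",[((286.8,296.5),"side"),((225.5,227.3),"top")])
rep("levmk",[((292.2,295.8),"side"),((225.5,227.3),"top")])
# predicted model overlay
for lv in (.1,.2,.3,.4):
    pin=np.array([.138+.025*np.sin(lv),.0775+.025*np.cos(lv)]); end=np.array([.138+.062*np.sin(lv),.0775+.062*np.cos(lv)])
    print(lv,"pin",pin,"end",end,[proj(np.r_[C+end[0]*e,end[1]],n).round(1).tolist() for n in("side","top")])
E
python3 - <<'E'
import cv2
im=cv2.imread("pics/a_side.png")[260:350,260:350]; a=cv2.resize(im,None,fx=4.4,fy=4.4,interpolation=cv2.INTER_CUBIC)
im=cv2.imread("pics/a_top.png")[190:280,200:290]; b=cv2.resize(im,None,fx=4.4,fy=4.4,interpolation=cv2.INTER_CUBIC)
cv2.imwrite("pics/l.png",cv2.hconcat([a,b])*1.0*1.3)
E
```

```text
bar [0.5953 0.1521 0.1604] res [0.0009 0.0009] r 0.1288 t 0.0009 z-top 0.0854
barmk [0.5996 0.1523 0.1491] res [0.0002 0.0002] r 0.1281 t -0.0033 z-top 0.0741
lev [0.5916 0.1672 0.1433] res [0.0018 0.0018] r 0.1444 t 0.0012 z-top 0.0683
levmk [0.5938 0.1701 0.1258] res [0.0024 0.0024] r 0.1467 t -0.0015 z-top 0.0508
0.1 pin [0.14049584 0.1023751 ] end [0.14418967 0.13919026] [[[287.6, 295.2]], [[226.1, 227.7]]]
0.2 pin [0.14296673 0.10200166] end [0.1503175  0.13826413] [[[290.3, 295.0]], [[226.9, 224.7]]]
0.3 pin [0.14538801 0.10138341] end [0.15632225 0.13673086] [[[293.2, 294.8]], [[227.7, 221.8]]]
0.4 pin [0.14773546 0.10052652] end [0.16214394 0.13460578] [[[296.2, 294.7]], [[228.6, 219.0]]][ WARN:0@0.070] global loadsave.cpp:1063 imwrite_ Unsupported depth image for selected encoder is fallbacked to CV_8U.
```

View pics/l.png

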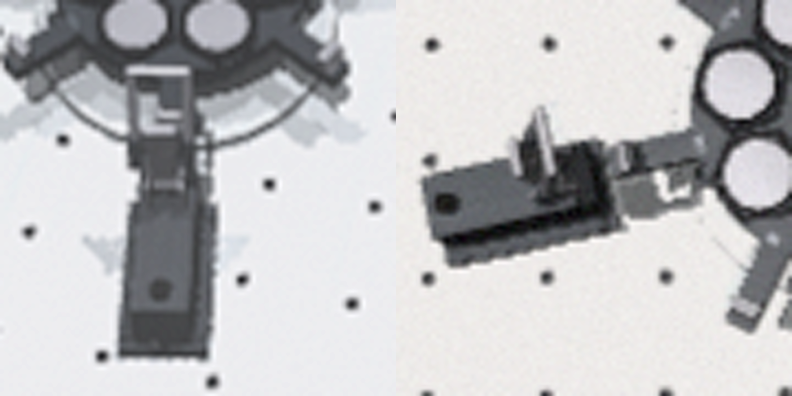

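```bash
cat >> sweep.py <<'E'
LA=np.radians(PH+128.57); E_=np.array([np.cos(LA),np.sin(LA)]); T_=np.array([-E_[1],E_[0]])
def lp(r_,z,t=0): return np.r_[C+r_*E_+t*T_,z]
E
python3 - <<'E'
from sweep import *
ps,s=psi_now(); p0=s['tool_pos']; print(ps,p0)
show([(np.r_[p0[:2],.2],ps),(lp(.152,.23),12.5),(lp(.152,.148),12.5)],p0,ps)
E
```

```text
57.270859932142876 [ 0.63795515 -0.0702736   0.06549736]
[[0.0, 0.0, -0.1793], -0.0], [[0.2292, 0.2413, -0.2193], 0.391], [[0.2292, 0.2413, -0.11], 0.391],
```

jog_arm(
  rows=[
    [[0,0,-0.05],0],
    [[0,0,-0.1],0],
    [[0,0,-0.15],0],
    [[0,0,-0.2],0],
    [[0.06,0.06,-0.22],0.1],
    [[0.229,0.241,-0.22],0.39],
    [[0.229,0.241,-0.22],0.39],
    [[0.229,0.241,-0.22],0.39],
    [[0.229,0.241,-0.22],0.39],
    [[0.229,0.241,-0.22],0.39],
    [[0.229,0.241,-0.22],0.39],
    [[0.229,0.241,-0.22],0.39],
    [[0.229,0.241,-0.22],0.39],
    [[0.229,0.241,-0.22],0.39],
  ],
)

```text
clock: 11.22
tool_pos: [0.5915, 0.1723, 0.2304]
eef_rot: [0.626, 0.78, -0.001, 0.0]
contact_force: [1.4, -0.4, -0.4]
opening: 0.001
```

Run:
```python
from sweep import *
ps,s=psi_now(); p0=s['tool_pos']; print(s['clock'],ps,p0,lp(.152,.23))
im=snapshot("wrist"); cv2.imwrite("pics/m_wrist.png",im[:,:,::-1])
for t in ["bail_bar","lever_end","bail_pin","latch_pivot","hook_seat"]:
    print(t,[(round(m['p'],2),np.round(m['pixel'],1).tolist()) for m in mark_of(t,"wrist")][:2])
for n,q in dict(bar=lp(.129,.160),lev=lp(.1455,.139),pin=lp(.141,.1023),piv=lp(.138,.0775),seat=lp(.098,.0775)).items(): print(n,proj(q,"wrist",s).round(1))
im=snapshot("top"); b=(140,270,190,370)
cv2.imwrite("pics/m_top.png",cv2.resize(im[b[0]:b[1],b[2]:b[3],::-1],None,fx=4.444,fy=4.444,interpolation=cv2.INTER_CUBIC))
```

```text
11.2167 12.502204657051363 [0.59149211 0.17226206 0.2303529 ] [0.59117888 0.1749142  0.23      ]
bail_bar [(0.91, [279.2, 316.7]), (0.34, [361.9, 317.7])]
lever_end [(0.15, [273.9, 316.2])]
bail_pin [(0.95, [239.5, 314.6])]
latch_pivot [(0.84, [234.0, 317.0])]
hook_seat [(0.59, [272.7, 316.0])]
bar [[279.  317.4]]
lev [[246.1 317.5]]
pin [[236.8 317.5]]
piv [[231.6 317.5]]
seat [[272.6 317.5]]
```

View pics/m_wrist.png

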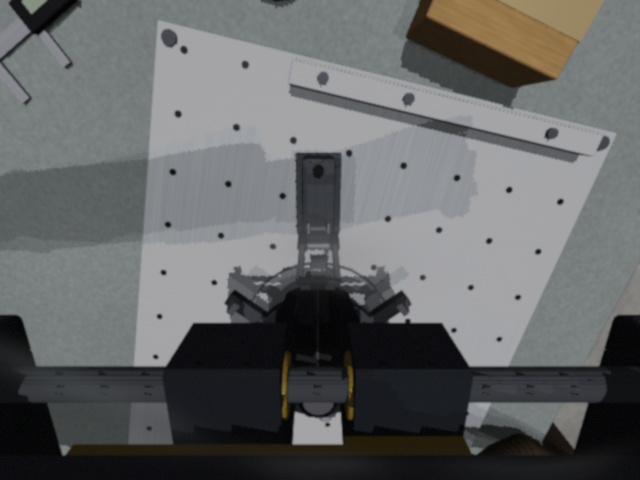

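View pics/m_top.png

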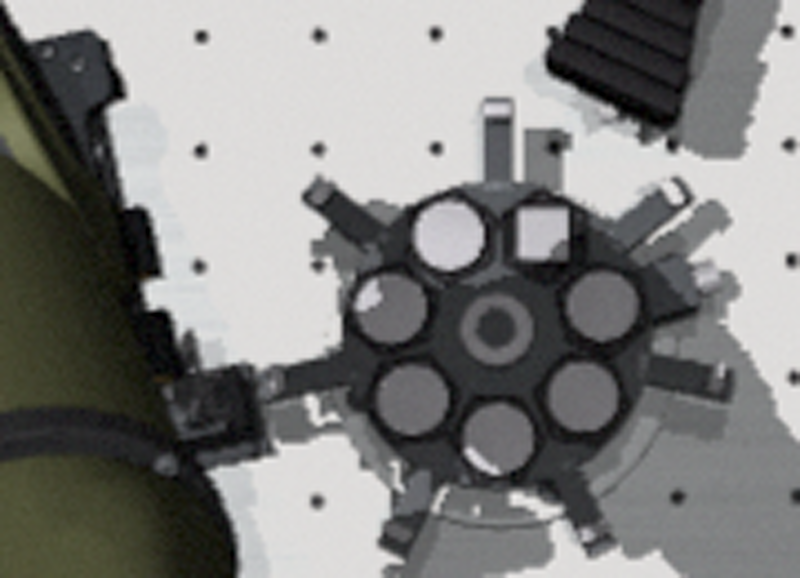

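jog_arm(
  rows=[
    [[0.001,0,0.04],0],
    [[0.001,0,0.08],0],
    [[0.001,0,0.108],0],
    [[0.001,0,0.109],0],
    [[0.001,0,0.109],0],
    [[-0.009,0,0.109],0],
    [[-0.018,0,0.109],0],
    [[-0.027,0,0.109],0],
    [[-0.036,0,0.109],0],
    [[-0.045,0,0.11],0],
    [[-0.053,0,0.112],0],
    [[-0.061,0,0.114],0],
    [[-0.061,0,0.114],0],
    [[-0.061,0,0.114],0],
  ],
)

```text
clock: 12.73
tool_pos: [0.6011, 0.1295, 0.1448]
eef_rot: [0.626, 0.78, -0.0, -0.0]
contact_force: [-0.1, 0.4, -0.3]
opening: 0.004
```

Run:
```python
from sweep import *
ps,s=psi_now(); p0=s['tool_pos']; d=p0[:2]-C; print(s['clock'],ps,p0,"r",d@E_,"t",d@T_,s['contact_force'])
im=snapshot("side"); b=(200,330,220,380); f=4.6
cv2.imwrite("pics/n_side.png",cv2.resize(im[b[0]:b[1],b[2]:b[3],::-1],None,fx=f,fy=f,interpolation=cv2.INTER_CUBIC))
```

```text
12.7333 12.559591993203966 [0.60109531 0.1295234  0.14480016] r 0.10553876895684591 t 0.00011867273299858219 [-0.10597991  0.37055607 -0.28431914]
```

View pics/n_side.png

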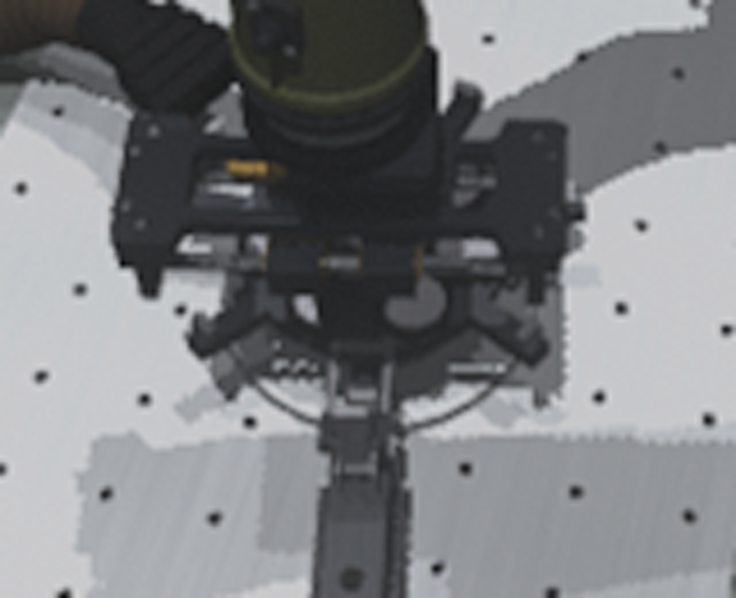

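Run:
```python
from sweep import *
ps,s=psi_now()
im=snapshot("wrist"); o=im[150:330,220:420,::-1]
cv2.imwrite("pics/o_wrist.png",cv2.resize(o,None,fx=4,fy=3.33,interpolation=cv2.INTER_CUBIC))
for t in ["bail_bar","lever_end","bail_pin"]:
    print(t,[(round(m['p'],2),np.round(m['pixel'],1).tolist()) for m in mark_of(t,"wrist")][:2])
for n,q in dict(bar=lp(.089,.0775),lev=lp(.1455,.139),pin=lp(.141,.1023)).items(): print(n,proj(q,"wrist",s).round(1))
```

```text
bail_bar [(0.62, [280.1, 313.5])]
lever_end [(0.73, [218.5, 316.9])]
bail_pin [(0.76, [208.9, 316.9]), (0.22, [283.2, 314.9])]
bar [[276.8 317.1]]
lev [[218.1 317.1]]
pin [[209.6 317.2]]
```

View pics/o_wrist.png

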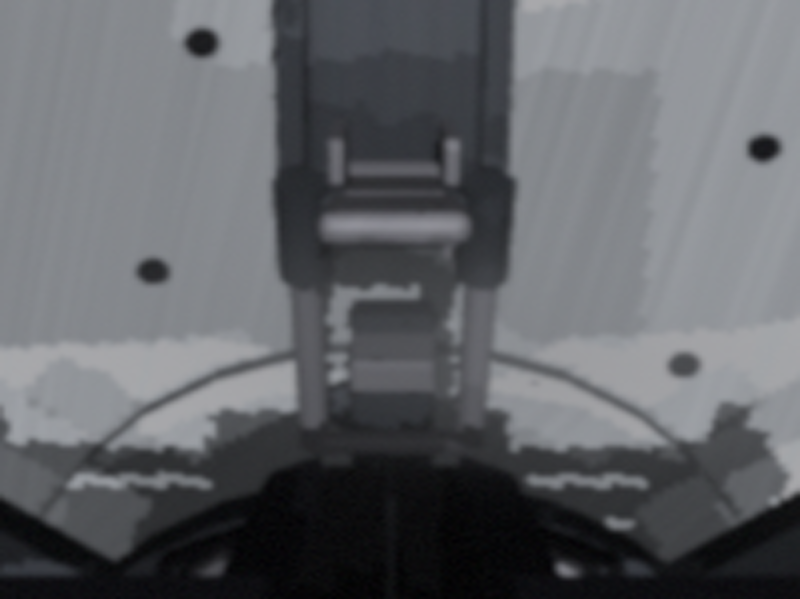

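```bash
cat >> sweep.py <<'E'
def lev(phi,off=0.0,hx=.009):
    s=np.interp(phi,[.1,1.0],[.045,.056]); 
    return lp(.138+s*np.sin(phi)-.003*np.cos(phi)-hx,.0775+s*np.cos(phi)+.003*np.sin(phi)+off)
E
python3 - <<'E'
from sweep import *
ps,s=psi_now(); p0=s['tool_pos']
T=[(lp(.112,.13),ps),(lp(.12,.123),ps)]+[(lev(f),ps) for f in (.1,.18,.26,.34,.42,.5,.58,.66,.74,.82,.9,.98,1.06,1.14,1.14)]
show(T,p0,ps)
E
```

```text
[[0.0071, -0.0001, 0.02], -0.0], [[0.0177, -0.0, 0.0294], -0.0], [[0.0317, 0.0, 0.0299], -0.0], [[0.0368, 0.0, 0.029], -0.0], [[0.0419, 0.0, 0.0285], -0.0], [[0.0473, 0.0001, 0.0285], -0.0], [[0.0527, 0.0001, 0.0289], -0.0], [[0.0581, 0.0001, 0.0298], -0.0], [[0.0635, 0.0001, 0.0311], -0.0], [[0.0689, 0.0001, 0.033], -0.0], [[0.0743, 0.0001, 0.0353], -0.0], [[0.0794, 0.0002, 0.0382], -0.0], [[0.0844, 0.0002, 0.0415], -0.0], [[0.0892, 0.0002, 0.0453], -0.0], [[0.0929, 0.0002, 0.0501], -0.0], [[0.0959, 0.0002, 0.0552], -0.0], [[0.0959, 0.0002, 0.0552], -0.0],
```

jog_arm(
  rows=[
    [[0.007,0,0.02],0],
    [[0.0175,0,0.0295],0],
    [[0.0315,0,0.03],0],
    [[0.037,0,0.029],0],
    [[0.042,0,0.0285],0],
    [[0.0475,0,0.0285],0],
    [[0.0525,0,0.029],0],
    [[0.058,0,0.03],0],
    [[0.0635,0,0.031],0],
    [[0.069,0,0.033],0],
    [[0.0745,0,0.0355],0],
    [[0.0795,0,0.038],0],
    [[0.0795,0,0.038],0],
  ],
)

```text
clock: 14.07
tool_pos: [0.5877, 0.1893, 0.1161]
eef_rot: [0.625, 0.781, 0.0, -0.0]
contact_force: [-0.3, 0.2, -0.6]
opening: 0.006
```

Run:
```python
from sweep import *
ps,s=psi_now(); p0=s['tool_pos']; d=p0[:2]-C; print(s['clock'],ps,p0,"r",d@E_,"t",d@T_,s['contact_force'],"cmd",lev(.82))
im=snapshot("side"); b=(220,350,220,380); f=4.6
cv2.imwrite("pics/p_side.png",cv2.resize(im[b[0]:b[1],b[2]:b[3],::-1],None,fx=f,fy=f,interpolation=cv2.INTER_CUBIC))
im=snapshot("wrist"); o=im[150:330,220:420,::-1]
cv2.imwrite("pics/p_wrist.png",cv2.resize(o,None,fx=4,fy=3.33,interpolation=cv2.INTER_CUBIC))
```

```text
14.0667 12.675349326399873 [0.58767941 0.18929159 0.11609782] r 0.1667938488440506 t 0.00031243062973630026 [-0.29271275  0.15609889 -0.57562042] cmd [0.58809349 0.18886609 0.11639694]
```

View pics/p_side.png

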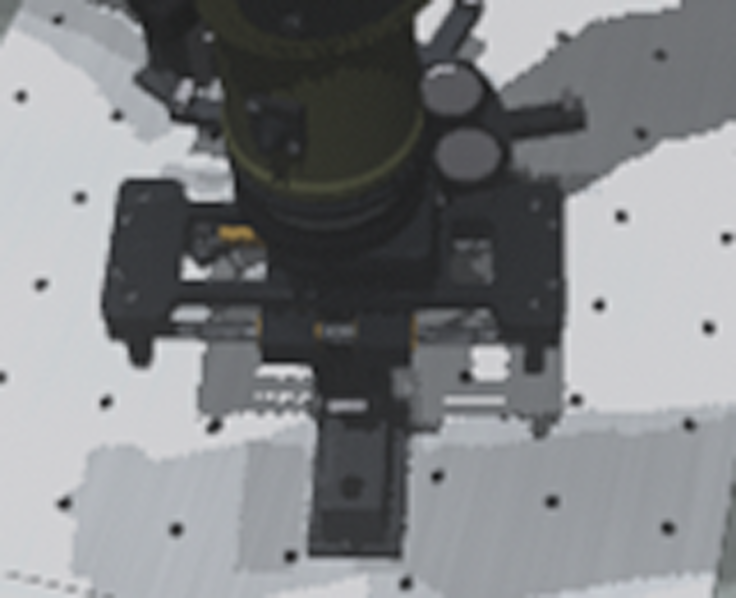

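View pics/p_wrist.png

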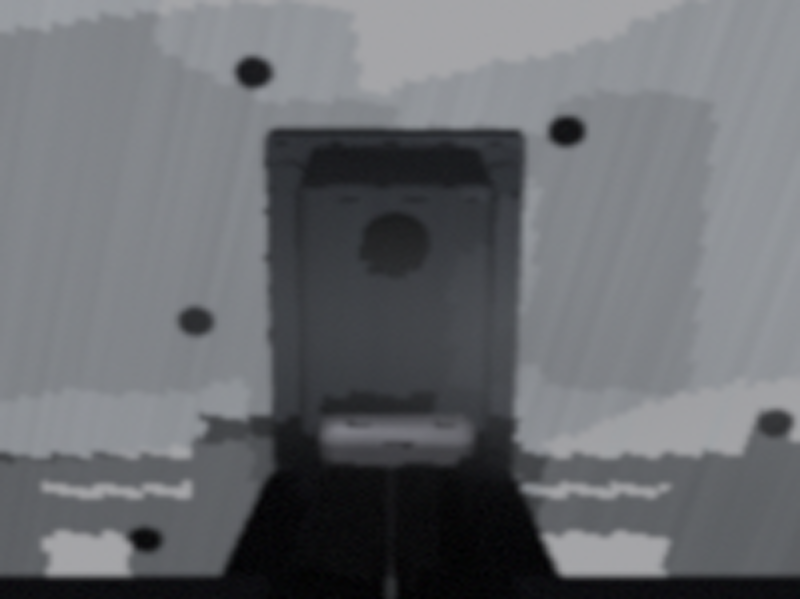

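Run:
```python
from sweep import *
ps,s=psi_now()
for f in (.6,.7,.75,.8,.85,.9,.95,1.0): print(f,proj(lp(.138+.062*np.sin(f),.0775+.062*np.cos(f)),"wrist",s).round(1).tolist(), end=' ')
print()
T=[(lev(f),12.5) for f in (.9,.96,1.02,1.08,1.14,1.2,1.26,1.32,1.38,1.44,1.5,1.56,1.6,1.64)]
show(T,lev(.82),12.5)
```

```text
0.6 [[300.6, 317.2]] 0.7 [[286.5, 317.2]] 0.75 [[279.8, 317.2]] 0.8 [[273.2, 317.2]] 0.85 [[267.0, 317.3]] 0.9 [[260.9, 317.3]] 0.95 [[255.2, 317.3]] 1.0 [[249.8, 317.3]] 
[[0.005, 0.0, 0.0033], -0.0], [[0.0086, 0.0, 0.0061], -0.0], [[0.0118, 0.0, 0.0094], -0.0], [[0.0142, 0.0, 0.0131], -0.0], [[0.0165, 0.0, 0.017], -0.0], [[0.0184, 0.0, 0.0211], -0.0], [[0.0201, 0.0, 0.0252], -0.0], [[0.0216, 0.0, 0.0295], -0.0], [[0.0228, 0.0, 0.0338], -0.0], [[0.0238, 0.0, 0.0382], -0.0], [[0.0245, 0.0, 0.0426], -0.0], [[0.0249, 0.0, 0.0471], -0.0], [[0.025, 0.0, 0.05], -0.0], [[0.025, 0.0, 0.053], -0.0],
```

jog_arm(
  rows=[
    [[0.005,0,0.0035],0],
    [[0.0085,0,0.006],0],
    [[0.012,0,0.0095],0],
    [[0.014,0,0.013],0],
    [[0.0165,0,0.017],0],
    [[0.0185,0,0.021],0],
    [[0.02,0,0.025],0],
    [[0.0215,0,0.0295],0],
    [[0.0215,0,0.0295],0],
  ],
)

```text
clock: 14.92
tool_pos: [0.5844, 0.2044, 0.0937]
eef_rot: [0.625, 0.781, 0.0, -0.0]
contact_force: [-0.2, -2.3, 2.0]
opening: 0.005
```

Run:
```python
from sweep import *
ps,s=psi_now(); p0=s['tool_pos']; d=p0[:2]-C; print(s['clock'],ps,p0,"r",d@E_,"t",d@T_,s['contact_force'],"cmd",lev(1.32))
im=snapshot("wrist"); o=im[150:330,220:420,::-1]
cv2.imwrite("pics/q_wrist.png",cv2.resize(o,None,fx=4,fy=3.33,interpolation=cv2.INTER_CUBIC))
for t in ["lever_end"]:
    print(t,[(round(m['p'],2),np.round(m['pixel'],1).tolist()) for m in mark_of(t,"wrist")][:2])
for f in (1.0,1.1,1.2,1.3,1.4): print(f,proj(lp(.138+.062*np.sin(f),.0775+.062*np.cos(f)),"wrist",s).round(1).tolist(), end=' ')
im=snapshot("top"); b=(140,270,190,370)
cv2.imwrite("pics/q_top.png",cv2.resize(im[b[0]:b[1],b[2]:b[3],::-1],None,fx=4.444,fy=4.444,interpolation=cv2.INTER_CUBIC))
```

```text
14.9167 12.627373915218715 [0.58437507 0.2043848  0.09371463] r 0.1822445063814692 t 0.00027976639020554916 [-0.20355933 -2.28686304  2.01783536] cmd [0.58459231 0.20469812 0.09430397]
lever_end [(0.75, [276.4, 319.5])]
1.0 [[304.1, 317.5]] 1.1 [[291.7, 317.5]] 1.2 [[280.9, 317.5]] 1.3 [[271.6, 317.5]] 1.4 [[264.0, 317.5]]
```

View pics/q_wrist.png

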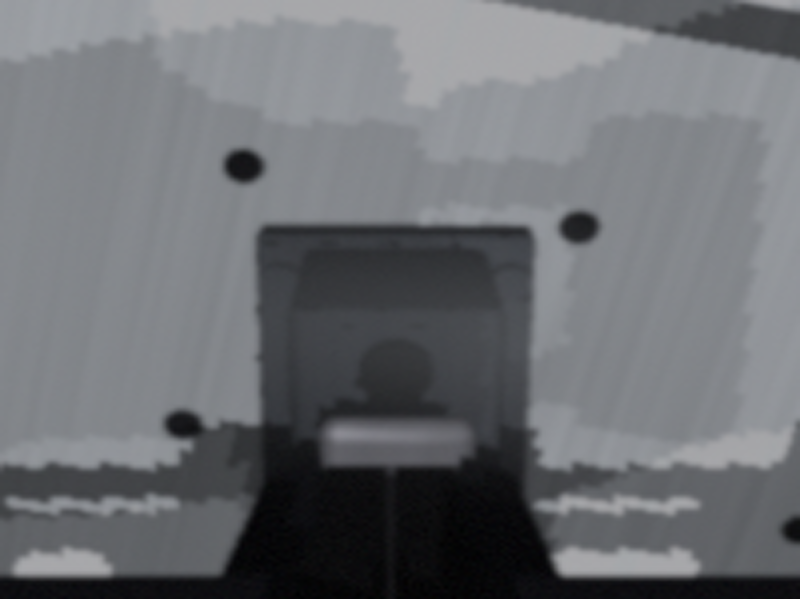

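View pics/q_top.png

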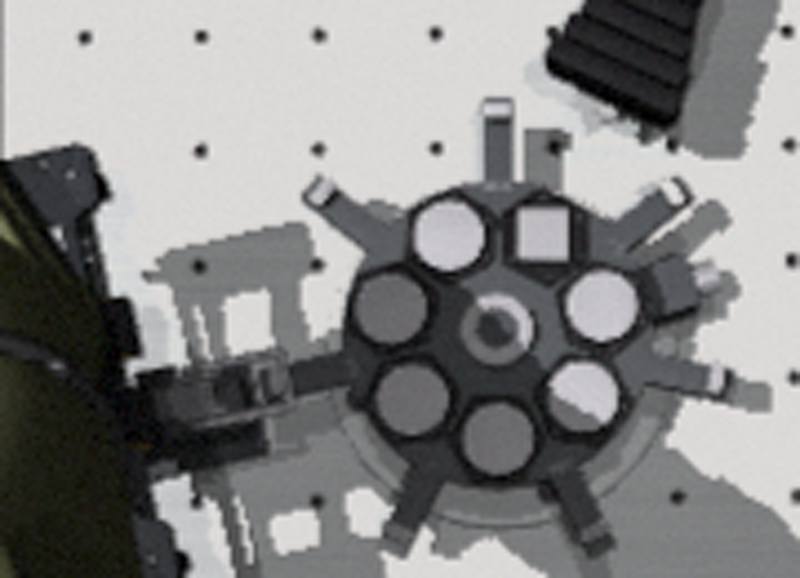

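jog_arm(
  rows=[
    [[0.001,0,0.004],0],
    [[0.002,0,0.0085],0],
    [[0.003,0,0.013],0],
    [[0.0035,0,0.0175],0],
    [[0.0035,0,0.0205],0],
    [[0.0035,0,0.0235],0],
    [[0.0035,0,0.0235],0],
  ],
)

```text
clock: 15.65
tool_pos: [0.5837, 0.2072, 0.0761]
eef_rot: [0.625, 0.781, 0.0, -0.001]
contact_force: [0.2, -0.6, -0.6]
opening: 0.003
```

Run:
```python
from sweep import *
ps,s=psi_now(); p0=s['tool_pos']; d=p0[:2]-C; print(s['clock'],ps,p0,"r",d@E_,"t",d@T_,s['contact_force'])
im=snapshot("wrist"); o=im[150:330,220:420,::-1]
cv2.imwrite("pics/r_wrist.png",cv2.resize(o,None,fx=4,fy=3.33,interpolation=cv2.INTER_CUBIC))
print([(round(m['p'],2),np.round(m['pixel'],1).tolist()) for m in mark_of("lever_end","wrist")][:2])
for f in (1.4,1.5,1.57,1.64,1.71): print(f,proj(lp(.138+.062*np.sin(f),.0775+.062*np.cos(f)),"wrist",s).round(1).tolist(), end=' ')
```

```text
15.65 12.649633311498858 [0.58366707 0.20724447 0.07606516] r 0.18518958987819006 t 0.00035358055605268224 [ 0.1825471  -0.59431977 -0.63435191]
[(0.58, [272.5, 318.3])]
1.4 [[285.6, 317.7]] 1.5 [[278.2, 317.7]] 1.57 [[273.9, 317.7]] 1.64 [[270.5, 317.7]] 1.71 [[267.9, 317.7]]
```

View pics/r_wrist.png

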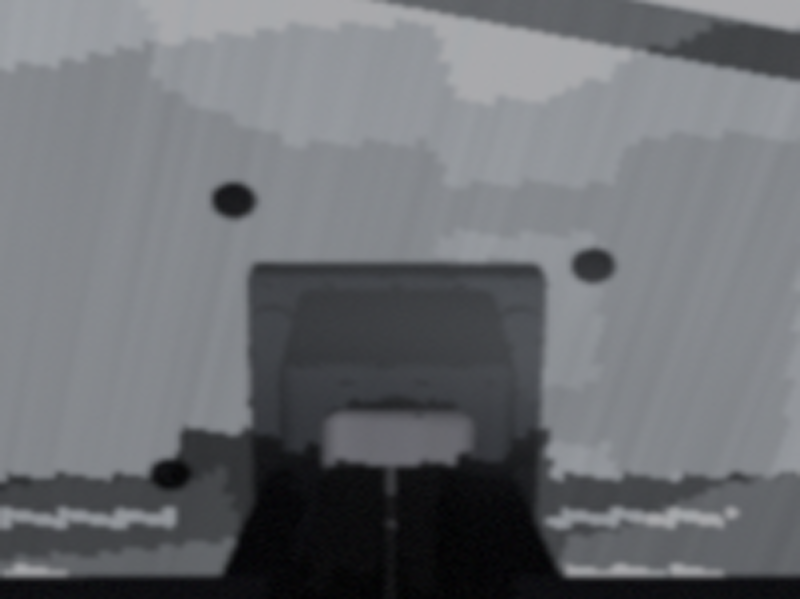

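jog_arm(
  rows=[
    [[0,0,0.002],0],
    [[0,0,0.004],0],
    [[0,0,0.004],0],
  ],
)

```text
clock: 16.0
tool_pos: [0.5839, 0.2064, 0.0735]
eef_rot: [0.625, 0.78, -0.0, -0.0]
contact_force: [-0.5, 0.1, -0.4]
opening: 0.007
```

Run:
```python
from sweep import *
ps,s=psi_now(); p0=s['tool_pos']; d=p0[:2]-C; print(s['clock'],p0,"r",d@E_,s['contact_force'],s['moment'])
```

```text
16.0 [0.58389516 0.20635796 0.07345712] r 0.18427473930788676 [-0.54210607  0.0906992  -0.39847864] [-0.07290086  0.02506682  0.04109497]
```

jog_arm(
  rows=[
    [[0,0,-0.05],0],
    [[0,0,-0.1],0],
    [[0,0,-0.15],0],
    [[0,0,-0.2],0],
    [[0.15,-0.1,-0.22],0],
    [[0.15,-0.1,-0.22],0],
    [[0.15,-0.1,-0.22],0],
    [[0.15,-0.1,-0.22],0],
    [[0.15,-0.1,-0.22],0],
  ],
)

```text
clock: 16.75
tool_pos: [0.4828, 0.3042, 0.2396]
eef_rot: [0.622, 0.783, 0.001, -0.001]
contact_force: [0.2, -0.8, 0.2]
opening: 0.004
```

Run:
```python
from sweep import *
ps,s=psi_now(); print(s['clock'],s['tool_pos'],s['contact_force'])
o={}
for n,b in (("side",(215,335,230,350)),("top",(150,270,190,350))):
    im=snapshot(n); f=3.3 if n=="side" else 2.5
    f=400/(b[3]-b[2]); f2=f
    o[n]=cv2.resize(im[b[0]:b[1],b[2]:b[3],::-1],None,fx=f,fy=f,interpolation=cv2.INTER_CUBIC)
    for t in ["lever_end","bail_bar","bail_pin","square_blank"]:
        print(n,t,[(round(m['p'],2),np.round(m['pixel'],1).tolist()) for m in mark_of(t,n)][:2])
h=max(v.shape[0] for v in o.values())
cv2.imwrite("pics/s.png",cv2.hconcat([cv2.copyMakeBorder(v,0,h-v.shape[0],0,0,cv2.BORDER_CONSTANT) for v in o.values()]))
for n in ("side","top"):
    print(n,"lever",[(f,proj(lp(.138+.062*np.sin(f),.0775+.062*np.cos(f)),n).round(1).tolist()) for f in (1.2,1.4,1.57,1.71)],"seat",proj(lp(.098,.0775),n).round(1),"mark",proj(np.r_[C+.05*np.array([np.cos(np.radians(PH)),np.sin(np.radians(PH))]),.08],n).round(1))
```

```text
16.75 [0.4827557  0.30424383 0.23955343] [ 0.15385667 -0.82848068  0.24430938]
side lever_end [(0.58, [265.2, 308.7]), (0.51, [324.7, 297.2])]
side bail_bar [(0.46, [285.8, 298.4])]
side bail_pin [(0.51, [219.8, 264.3]), (0.46, [313.5, 292.2])]
side square_blank [(0.6, [238.5, 288.0])]
top lever_end [(0.84, [237.8, 206.7])]
top bail_bar [(0.4, [226.9, 255.3])]
top bail_pin [(0.8, [232.2, 225.5]), (0.46, [226.7, 320.0])]
top square_blank [(0.44, [190.5, 310.6])]
side lever [(1.2, [[319.0, 294.5]]), (1.4, [[323.1, 294.7]]), (1.57, [[325.8, 295.0]]), (1.71, [[327.4, 295.2]])] seat [[284.4 297.9]] mark [[238.1 284.9]]
top lever [(1.2, [[234.9, 205.6]]), (1.4, [[236.0, 205.2]]), (1.57, [[236.8, 205.8]]), (1.71, [[237.3, 206.9]])] seat [[225.6 254.9]] mark [[193.1 312.3]]
```

View pics/s.png

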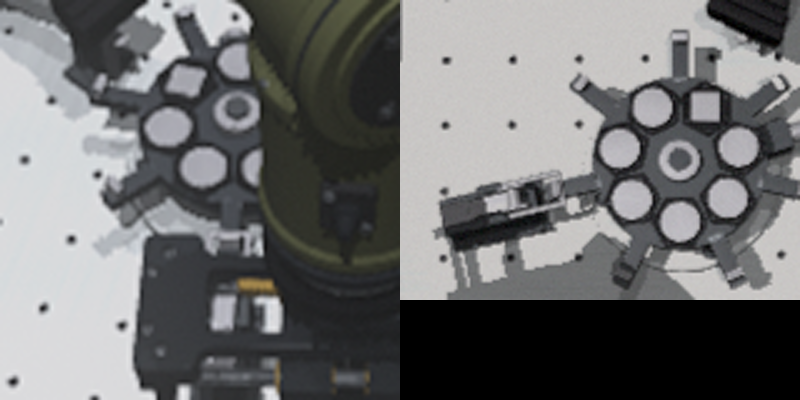

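jog_arm(
  rows=[
    [[0.2,0,-0.1],0],
    [[0.3,-0.15,-0.1],0],
    [[0.3,-0.15,-0.1],0],
    [[0.3,-0.15,-0.1],0],
    [[0.3,-0.15,-0.1],0],
    [[0.3,-0.15,-0.1],0],
    [[0.3,-0.15,-0.1],0],
    [[0.3,-0.15,-0.1],0],
    [[0.3,-0.15,-0.1],0],
  ],
)

```text
clock: 18.0
tool_pos: [0.3268, 0.4954, 0.3138]
eef_rot: [0.624, 0.781, 0.0, 0.0]
contact_force: [0.7, -1.1, 0.9]
opening: 0.004
```

Run:
```python
from sweep import *
ps,s=psi_now(); print(s['clock'],s['tool_pos'],s['contact_force'])
im=snapshot("side"); b=(220,350,230,370); f=4.6
cv2.imwrite("pics/t.png",cv2.resize(im[b[0]:b[1],b[2]:b[3],::-1],None,fx=f,fy=f,interpolation=cv2.INTER_CUBIC))
for t in ["lever_end","bail_bar","bail_pin","square_blank"]:
        print(t,[(round(m['p'],2),np.round(m['pixel'],1).tolist()) for m in mark_of(t,"side")][:2])
```

```text
18.0 [0.32680654 0.49542754 0.31380829] [ 0.73980874 -1.074985    0.86092987]
lever_end [(0.9, [328.0, 295.2]), (0.33, [285.5, 300.4])]
bail_bar [(0.49, [285.0, 298.2])]
bail_pin [(0.93, [315.9, 296.8])]
square_blank [(0.61, [236.9, 287.2]), (0.45, [250.1, 304.4])]
```

View pics/t.png

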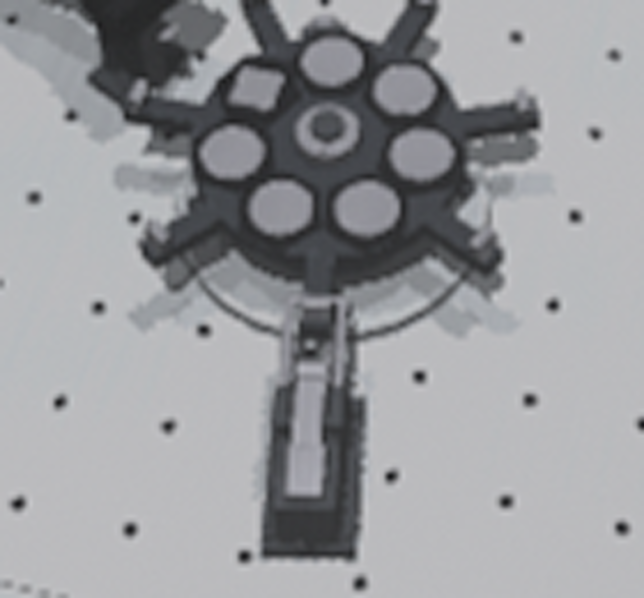

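Run:
```python
from plant import workorder, get_state
print(get_state()['clock']); print(workorder.finish_job())
```

```text
18.25
the job is handed in; nothing more can be done
None
```

The square blank is at the pointer and the table is locked. I turned the table three notches anticlockwise, flipped the bail over behind the hook, and pressed the lever down past centre. I handed the job in at 18.25 s with the arm well clear; no verdict was given.

**Last checks, from the side and top pictures:**
- **Blanks:** the square blank shows at the mark point, and all six round blanks lie in their nests.
- **Bail:** the bar shows at the hook seat in the side picture, at pixel (285.0, 298.2) where (284.4, 297.9) was expected. The top picture agrees.
- **Lever:** the lever end is at row 328.0. The stop at 1.71 rad should show at 327.4, dead centre at 325.8. The gripper felt almost no force by the end of the press and had already moved away, so the lever stays down by itself.
- **Forces:** the readings at the end of each move never passed about 4 N.

**What disagreed:**
- **Fingertip length:** the pictures put the fingertips about level with the TCP, not 22 mm ahead as `r.finger_overhang` says. My first sweep therefore passed over the arms and did not turn the dial. I repeated it about 2 cm lower.
- **Dial centre:** the cameras differed by about 4 mm on its position, so I used roughly the mean.
- **Bystanders:** I did not measure the loose things again afterwards. The arm did not come near them.

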